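Clamp the sherd slides in the bonding press

TASK

The glass slides with cut sherd chips on the table are ready for bonding: lay each of them, glass down, in a nest of its own on the bed of the open press, then lay the cork-faced pressure board centred over them. Lower the lid gently until it is fully shut, swing the red latch all the way over it, and screw the black knob down clockwise until the pressure pad just touches the board, then give it a quarter of a turn more and no further than that. Leave the bottle, the tube and the vial alone.

Things in the scene. Friction and masses are not known exactly. Their poses are not given: they have to be found in the camera images.
- press: small bench press, dark grey cast base 150 (x) x 210 (y) mm; origin under its middle, x from front to hinge. Flat bed 20 mm above the table, open at the front. Three nests side by side along y, 38 mm apart, each 50 (x) x 32 (y) mm between ribs 3 mm high. Front pillars 60 mm high: x -50 to -20, y 64 to 104 mm, both sides; hinge cheeks 75 mm high: x 51 to 73, y 76 to 96 mm
- nest_0 (a point): centre of the left (+y) nest, on the bed surface; axes as the press
- nest_1 (a point): centre of the middle nest, on the bed surface
- nest_2 (a point): centre of the right (-y) nest, on the bed surface
- bed_centre (a point): middle of the bed, on its surface (same place as nest_1); axes as the press
- lid (a joint): lid angle, rad: 0 = fully shut (level), grows to 1.98 as it opens; starts open, leaning back a little. Stiff damped hinge: stays where left near upright, sinks shut slowly by itself below about 1 rad. Plate 110 x 146 x 10 mm, underside 60 mm above the table when shut
- lid_hinge (a point): on the hinge axis (which runs along the press's y), 65 mm above the table, 62 mm behind the press's middle; axes turn with the lid and equal the press's when it is shut
- lid_bar (a point): middle of the lid's round steel handle bar, 10 mm thick, 84 mm long along y, carried 38 mm out from the lid's edge and 155 mm from the hinge axis; it can be pinched from above and turns between the fingers as the lid swings. With the lid shut it is 93 mm in front of the press's middle and 65 mm above the table
- latch (a joint): angle of the turn latch, rad: 0 = open (arm points to the front, off the lid), 1.57 = fully over the lid (arm points to the lid, along the press's +y); turns clockwise seen from above, about 0.06 N m, stays where it is left. The arm passes 1 mm over the shut lid; a lid that stands ajar blocks it
- latch_wing (a point): middle of the latch's red upright wing (34 mm long, 10 thick, 20 high; this point is 10 mm under its top, 87 mm above the table), on the latch's vertical axis on the right-hand (-y) front pillar; the point's x runs along the wing, y across its 10 mm
- knob (a joint): angle of the clamp knob, rad, grows clockwise seen from above (with the lid shut), which drives it and the pad down 12 mm a turn (1.91 mm per rad); range 0 to 9.6, starts between 0 and 1.2; friction about 0.05 N m, stays where it is left
- knob_grip (a point): on the axis of the round black fluted knob (38 mm across, 25 mm high, white pointer line on top) in the middle of the lid; this point is 11 mm under its top. With the lid shut and the knob at 0 it is 110 mm above the table; it sinks with the knob
- pad (a joint): how far the pad is pushed up into its spring against the screw, m: 0 while the pad hangs free, grows once it touches the board by 3 mm per quarter turn of the knob; 2 N to start moving, then 2 N per mm
- pad_face (a point): middle of the underside of the pressure pad (44 x 116 mm, black rubber face) that hangs under the lid; with the lid shut and the knob at 0 it is 55 mm above the table, 12 mm a turn lower after that
- spindle_tip (a point): top of the pad's brass spindle, 8 mm thick, in the middle of the knob: all but flush with the knob's top (0.5 mm proud) until the pad touches, then it stands out as far as the pad is pushed up
- slide_red: glass slide 46 x 28 x 2 mm with a red-brown cut sherd chip 36 x 24 x 12 mm on it, 14 mm high in all, 30 g; origin under the middle of the glass, x along the 46 mm, z up through the chip. Absent in some starts
- slide_buff: the same with a buff chip. Absent in some starts
- slide_grey: the same with a grey chip. Absent in some starts
- board_thin: pressure board, plywood with a cork face below, 44 (x) x 112 (y) x 10 mm, 45 g; origin under its middle. One of the two boards is there, the other is absent
- board_thick: the other pressure board, 44 x 112 x 14 mm, else the same
- dropper_bottle: amber dropper bottle, 32 mm across, 107 mm high; leave alone
- glue_tube: yellow adhesive tube lying on the table, 113 mm long; leave alone
- sample_vial: small vial with a black cap, 23 mm across, 61 mm high; leave alone
There are look-alikes about, which are no part of the job. What is shaped like the board_thin but blue, green or yellow is not meant.

How it is judged:
On the way, in this order (a step that is already met when the one before it is completed fails the run):
1. every slide lies flat in a nest and the pressure board flat over them, let go ((horizontal distance between slide_red and nest_0 below 0.006 m or horizontal distance between slide_red and nest_1 below 0.006 m or horizontal distance between slide_red and nest_2 below 0.006 m) and z of slide_red in the frame of bed_centre between -0.002 and 0.002 m and angle between each of slide_red, slide_buff, slide_grey, board_thin, board_thick's own z axis and vertical below 0.08 rad and angle between the x axis of each of slide_red, slide_buff, slide_grey and the x axis of press, either way round below 0.15 rad and (horizontal distance between slide_buff and nest_0 below 0.006 m or horizontal distance between slide_buff and nest_1 below 0.006 m or horizontal distance between slide_buff and nest_2 below 0.006 m) and z of slide_buff in the frame of bed_centre between -0.002 and 0.002 m and (horizontal distance between slide_grey and nest_0 below 0.006 m or horizontal distance between slide_grey and nest_1 below 0.006 m or horizontal distance between slide_grey and nest_2 below 0.006 m) and z of slide_grey in the frame of bed_centre between -0.002 and 0.002 m and x of board_thin in the frame of bed_centre between -0.008 and 0.008 m and y of board_thin in the frame of bed_centre between -0.01 and 0.01 m and z of board_thin in the frame of bed_centre between 0.0115 and 0.0165 m and angle between the y axis of each of board_thin, board_thick and the y axis of press, either way round below 0.15 rad and x of board_thick in the frame of bed_centre between -0.008 and 0.008 m and y of board_thick in the frame of bed_centre between -0.01 and 0.01 m and z of board_thick in the frame of bed_centre between 0.0115 and 0.0165 m and contact force between the fingers and slide_red below 0.1 N and contact force between the fingers and slide_buff below 0.1 N and contact force between the fingers and slide_grey below 0.1 N and contact force between the fingers and board_thin below 0.1 N and contact force between the fingers and board_thick below 0.1 N), for 0.2 s.
2. the lid is fully shut (value of joint lid below 0.02 rad), for 0.2 s.
3. the latch is over the shut lid (value of joint lid below 0.02 rad and value of joint latch above 1.35 rad), for 0.2 s.
4. the pad touches the board (all of step 3 and value of joint pad above 0.0006 m), for 0.1 s.
At the end, for the whole second after the job is handed in: each slide flat, glass down, in its own nest (6 mm, 0.15 rad); board flat on them, within 8 mm (x), 10 mm (y) of the bed's middle and 0.15 rad of square; lid shut (under 0.02 rad); latch past 1.35 rad; knob a quarter turn past touch: pad pushed up 3 mm +- 1.2 mm (0.1 turn) (all of step 3 and (horizontal distance between slide_red and nest_0 below 0.006 m or horizontal distance between slide_red and nest_1 below 0.006 m or horizontal distance between slide_red and nest_2 below 0.006 m) and z of slide_red in the frame of bed_centre between -0.002 and 0.002 m and angle between each of slide_red, slide_buff, slide_grey, board_thin, board_thick's own z axis and vertical below 0.08 rad and angle between the x axis of each of slide_red, slide_buff, slide_grey and the x axis of press, either way round below 0.15 rad and (horizontal distance between slide_buff and nest_0 below 0.006 m or horizontal distance between slide_buff and nest_1 below 0.006 m or horizontal distance between slide_buff and nest_2 below 0.006 m) and z of slide_buff in the frame of bed_centre between -0.002 and 0.002 m and (horizontal distance between slide_grey and nest_0 below 0.006 m or horizontal distance between slide_grey and nest_1 below 0.006 m or horizontal distance between slide_grey and nest_2 below 0.006 m) and z of slide_grey in the frame of bed_centre between -0.002 and 0.002 m and x of board_thin in the frame of bed_centre between -0.008 and 0.008 m and y of board_thin in the frame of bed_centre between -0.01 and 0.01 m and z of board_thin in the frame of bed_centre between 0.0115 and 0.0165 m and angle between the y axis of each of board_thin, board_thick and the y axis of press, either way round below 0.15 rad and x of board_thick in the frame of bed_centre between -0.008 and 0.008 m and y of board_thick in the frame of bed_centre between -0.01 and 0.01 m and z of board_thick in the frame of bed_centre between 0.0115 and 0.0165 m and value of joint pad between 0.0018 and 0.0042 m).
It fails at once if the clamp was over-tightened (pad pushed up more than 6 mm, half a turn) (value of joint pad above 0.006 m).
It fails at once if the lid was slammed or dropped (faster than 2.5 rad/s) (velocity of joint lid below -2.5 rad/s).
It fails at once if the bottle, the tube or the vial was pushed away (over 30 mm) or tipped over (distance of any of dropper_bottle, glue_tube, sample_vial from where it was at the start of the episode above 0.03 m or angle between any of dropper_bottle, sample_vial's own z axis and vertical above 0.5 rad).
Of slide_red, slide_buff, slide_grey only 2 to 3 are there at a start; the rules pass over those that are not, and their reading is None.
Of board_thin, board_thick only 1 to 1 are there at a start; the rules pass over those that are not, and their reading is None.
At some moment in a run one of slide_red, slide_buff, slide_grey may be knocked a few centimetres aside while the robot is not near it.
Once in a run the grip may slacken for a moment while it holds something.
It also fails if it takes over 210 s, if anything falls off the work surface, if the arm or the gripper's body presses on something with over 40 N, if the wrist force passes 120 N, or if a joint passes its speed limit or range.

ROBOT

A 6-joint arm with a two-finger parallel gripper is mounted at the origin on a cart in front of the work surface, level with it; the furniture and walls round the work are solid. World frame = base frame: x ahead of the robot, y to its left, z up, the work surface at z = 0. Lengths are in m, angles in rad, forces in N, time in s.
With the tool pointing down it reaches from about 0.35 to 0.775 m from the base axis. Payload 7.3 kg.
Tool frame: the origin (TCP) lies on the centre line of the jaws, within the pads' length; the fingertips stand 8 mm ahead of it and the grasp point (between the pads) lies 11 mm behind it (r.nose_length is the distance from the TCP to the fingertips, in m); x points along the fingers, z is the direction in which the jaws open and shut, and the axes are right-handed (so a half turn about x gives the same grasp; the last joint's range is limited). The gripper opens to 92 mm and grips with 3 to 60 N. Pads are 19 mm wide; open, the fingers measure 130 mm over their backs; the gripper's body (75 mm by 190 mm) begins 47 mm behind the grasp point.
Start: joints at [1.029, 0.342, 1.524, -0, 1.275, -0.146], TCP at [0.202, 0.484, 0.235] pointing down, gripper open.
Joint ranges: [-2.53, 2.53], [-0.77, 2.02], [0.04, 2.7], [-1, 4.14], [0.28, 2.66], [-3.11, 3.11]. Speed limits (rad/s): [2.57, 2.57, 3.14, 3.14, 3.14, 3.14].

INTERFACE

Orientations are given as [roll, pitch, yaw] about the fixed x, y, z axes, in that order (R = Rz(yaw) Ry(pitch) Rx(roll)).
In Python, from station import r gives the robot as it stands. The module is installed in compiled form; this text tells all that it offers.
- The arm moves only by the tool carry_out, never from a script. Its argument "deltas" is one flat list of numbers, 7 for each row, row after row: the turn, a rotation vector about the world's x, y, z in degrees, then the shift along the world's x, y, z in m, then the finger opening in m, from 0 to 0.0918. A call has exactly 10 rows; each row shifts and turns the pose as measured when the row begins; what a row does not reach is not made up. A row lasts 1/10 s, in which the tool goes at most 50 mm and 8.59 degrees, less where a joint would pass 70% of its speed; a pose out of reach is approached as far as the arm can. A call with a gripper value outside its range is refused whole. The fingers move at their own pace and stop on an object; "squeeze" is the grip in N (left out, the last holds). Time passes only in rows, so rows that do not move let the fingers close, or fill a call up. It gives the time, the measured TCP pose, the force and the opening at its end, in the units of the state.
- r.state(): the state, without advancing time (a new reading comes with each control period).
- r.snapshot(name): name is "scene" or "top" or "wrist"; returns (picture, depth): 480x640x3 uint8, red, green, blue; 480x640 float32, m along the optical axis (not along the pixel's ray), 0 where there is no reading.
- r.camera_model(name): a dict with "K" (3x3 intrinsics, pixels), "origin" and "orientation" of the camera in the world; the wrist camera has in their place "hand_eye" (4x4, takes a point from camera to tool coordinates, whose origin is the TCP and whose axes are the tool frame's). Camera axes: x right, y up, looking along -z (the intrinsics and any distortion apply to the point x, -y, -z); pixel columns grow to the right and rows downward; lengths in m; the calibration is good to about 2 mm. A picture is of the moment at which its call begins: read the wrist's pose just before it. camera_model takes no time and is no camera call.
- r.finish_job(): hands the job in, once; it reports no verdict.
Trained networks look in the newest picture that a camera, given by its name, has taken for a name from the list of things; names that differ only in an ending like _2 or _b are one class to them, and where a whole thing is asked for, a point or a joint stands for the part that bears it (a point fixed in the world has none). Each returns a list of dicts, best first, with "conf" (0 to 1); they miss things now and then, are a little off and sometimes report something else, mostly with a low value. They report only what shows in the picture. A call takes as long as a camera call. They do not tell look-alikes from the thing itself.
- r.spot_in(camera, thing): "at" ([row, column] in pixels, amid what is visible of it).
The state is a dict: "t": time; "joint_positions": joint angles; "joint_velocities": joint speeds; "tau": joint torques, N m; "tcp_pos": TCP position; "orientation": TCP orientation; "ft_force": force on the tool from outside, world axes, zero at the start; "moment": the same for the moment, N m; "opening": finger opening in m.
Only numpy, scipy, OpenCV 4.12 (cv2) and the standard library are available. Lean on these libraries where they do the work, as an engineer would, in place of code of your own. Each camera call takes 0.05 s, during which the arm holds its last target.

## Working session

There is one attempt and no reset: what is moved stays moved. The work goes in short steps, Python scripts to look and compute and a tool call to move; the robot and the scene stay as the last step left them, time stands still between calls to the robot, and variables do not carry over. Pictures are saved under pics/ and viewed, and the job is handed in when it is done.

Besides the shell and the picture viewer there is one more tool, called after "Emit:" by a JSON object that holds its "api" and its "payload". carry_out: Moves the arm, as the interface text tells. Its arguments: {"type":"object","properties":{"deltas":{"type":"array","items":{"type":"number"}},"squeeze":{"type":"number"}},"required":["deltas"]}

```bash
mkdir -p pics; cat > h.py <<'E'
import numpy as np,cv2
from station import r
from scipy.spatial.transform import Rotation as R
def save(n,im): cv2.imwrite('pics/'+n+'.png',im[:,:,::-1])
def cam(name,st=None):
    c=r.camera_model(name);K=np.array(c['K'])
    if 'hand_eye' in c:
        st=st or r.state()
        T=np.eye(4);T[:3,:3]=R.from_euler('xyz',st['orientation']).as_matrix();T[:3,3]=st['tcp_pos']
        T=T@np.array(c['hand_eye'])
    else:
        T=np.eye(4);o=np.array(c['orientation']);T[:3,:3]=o if o.ndim==2 else R.from_euler('xyz',o).as_matrix();T[:3,3]=c['origin']
    return K,T
def px2w(K,T,row,col,d):
    x=(col-K[0,2])/K[0,0]*d;y=(row-K[1,2])/K[1,1]*d
    return T[:3,:3]@np.array([x,-y,-d])+T[:3,3]
def cloud(K,T,D):
    v,u=np.mgrid[:480,:640]
    P=np.stack([(u-K[0,2])/K[0,0]*D,-(v-K[1,2])/K[1,1]*D,-D],-1)
    return P@T[:3,:3].T+T[:3,3]
def pix_plane(K,T,row,col,z):
    a=px2w(K,T,row,col,1.0)-T[:3,3]; return T[:3,3]+a*(z-T[2,3])/a[2]
def w2px(K,T,p):
    q=T[:3,:3].T@(np.array(p)-T[:3,3]); return K[1,2]+K[1,1]*(-q[1])/(-q[2]), K[0,2]+K[0,0]*q[0]/(-q[2])
E
python3 - <<'E'
from h import *
print(r.state())
for n in ['scene','top','wrist']:
    p,d=r.snapshot(n); save(n+'0',p); np.save('pics/'+n+'0.npy',d); c=r.camera_model(n); print(n,c)
    for t in ['slide_red','slide_buff','slide_grey','board_thin','board_thick','knob','latch_wing','lid_bar','press','dropper_bottle','glue_tube','sample_vial']:
        if n=='top': print(t,[(np.round(x['at']),round(x['conf'],2)) for x in r.spot_in(n,t)])
E
```

```text
{'t': 0.0, 'joint_positions': array([ 1.02903417e+00,  3.42727500e-01,  1.52501011e+00, -1.13420254e-05,
        1.27538211e+00, -1.46004922e-01]), 'joint_velocities': array([ 0.00090959, -0.00011732, -0.00022517, -0.00082207, -0.00119119,
        0.00044684]), 'tau': array([ 2.33612918e-03, -4.31233513e+01, -2.44222963e+01,  7.19628436e-02,
        5.58283541e-02, -1.15244920e-04]), 'tcp_pos': array([0.20217419, 0.48409076, 0.23404488]), 'orientation': array([ 3.00268988,  1.56926922, -2.10545302]), 'ft_force': array([ 0.55920693,  0.92825274, -0.77678605]), 'moment': array([-0.05451088, -0.04136036,  0.01720597]), 'opening': 0.09189358616350254}
scene {'K': array([[468.35000904,   0.        , 311.38362586],
       [  0.        , 468.35000904, 232.73434448],
       [  0.        ,   0.        ,   1.        ]]), 'origin': array([-0.0581232 ,  1.31013984,  0.65409569]), 'orientation': array([ 1.14196338,  0.01235353, -2.60373816])}
top {'K': array([[605.33380928,   0.        , 325.81500335],
       [  0.        , 605.33380928, 242.60037715],
       [  0.        ,   0.        ,   1.    
[... 719 characters left out ...]
er_bottle [(array([233., 463.]), 0.44), (array([184., 388.]), 0.43)]
glue_tube [(array([192., 338.]), 0.85), (array([232., 464.]), 0.57)]
sample_vial [(array([208., 283.]), 0.57)]
wrist {'K': array([[350.03911013,   0.        , 310.45354679],
       [  0.        , 350.03911013, 235.24068227],
       [  0.        ,   0.        ,   1.        ]]), 'hand_eye': array([[ 2.17826811e-04,  2.66700262e-01, -9.63779499e-01,
        -1.49510308e-01],
       [ 5.23307993e-04,  9.63779360e-01,  2.66700341e-01,
         7.18691777e-02],
       [ 9.99999839e-01, -5.62448000e-04,  7.03706057e-05,
        -1.33355902e-04],
       [ 0.00000000e+00,  0.00000000e+00,  0.00000000e+00,
         1.00000000e+00]])}
```

View pics/top0.png

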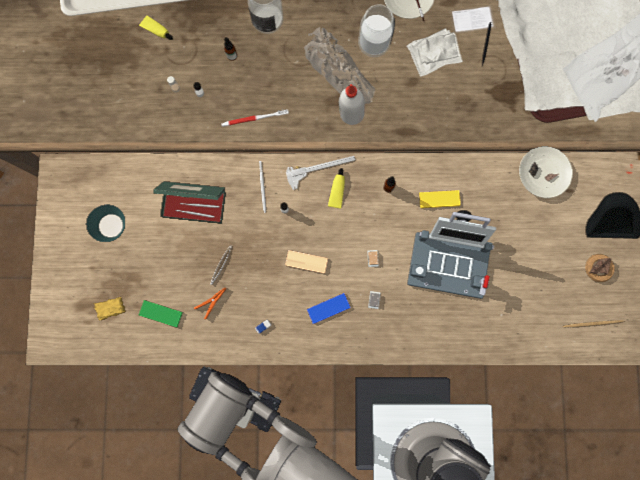

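View pics/scene0.png

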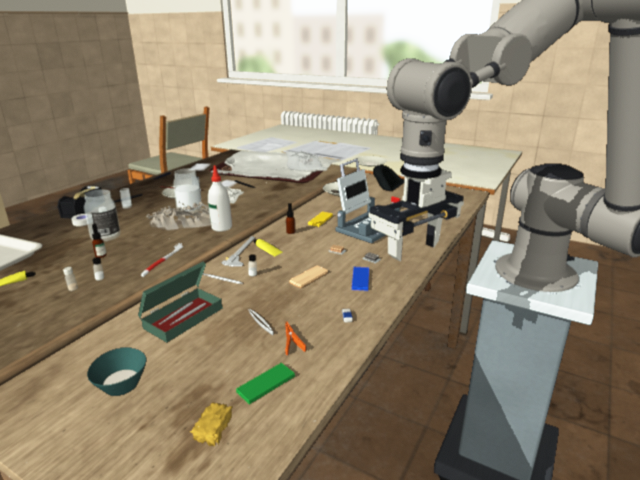

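View pics/wrist0.png

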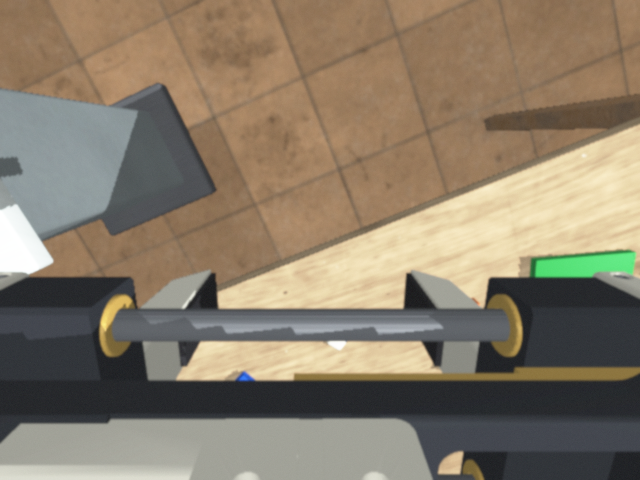

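```bash
python3 - <<'E'
from h import *
im=cv2.imread('pics/top0.png')
c=cv2.resize(im[170:330,280:510],None,fx=3.4,fy=3.4,interpolation=cv2.INTER_CUBIC);cv2.imwrite('pics/c1.png',c)
D=np.load('pics/top0.npy');K,T=cam('top');P=cloud(K,T,D)
for n,a in dict(board=(262,306),buff=(257,373),grey=(299,374),blue=(308,330),table=(330,420),yel=(199,440),bottle=(184,389),tube=(188,338),vial=(208,283)).items(): print(n,P[a].round(4))
# masks by height
z=P[...,2]
for n,(r0,r1,c0,c1,lo,hi) in dict(board=(245,280,280,335,.005,.03),buff=(245,270,362,388,.005,.03),grey=(288,310,362,388,.005,.03)).items():
    s=np.zeros_like(z,bool);s[r0:r1,c0:c1]=True;s&=(z>lo)&(z<hi)
    p=P[s]; q=cv2.minAreaRect((p[:,:2]*1000).astype(np.float32)); print(n,len(p),q,np.percentile(p[:,2],[5,50,95]).round(4))
E
```

```text
board [0.5363 0.3408 0.0075]
buff [0.5484 0.1555 0.0208]
grey [0.4335 0.1533 0.0102]
blue [0.4091 0.2743 0.0061]
table [ 0.3489  0.0264 -0.0066]
yel [ 0.7148 -0.0366  0.0044]
bottle [0.7431 0.113  0.0683]
tube [0.7454 0.2512 0.0122]
vial [0.6784 0.4019 0.0617]
board 669 ((536.694091796875, 338.18914794921875), (150.36151123046875, 95.26087188720703), 89.71456146240234) [0.0055 0.0091 0.0158]
buff 166 ((550.1148681640625, 150.30276489257812), (69.48030853271484, 67.2877426147461), 89.41195678710938) [0.0055 0.0122 0.0196]
grey 170 ((436.01947021484375, 151.06741333007812), (56.18230438232422, 70.05146026611328), 3.4184465408325195) [0.0055 0.0111 0.0192]
```

View pics/c1.png

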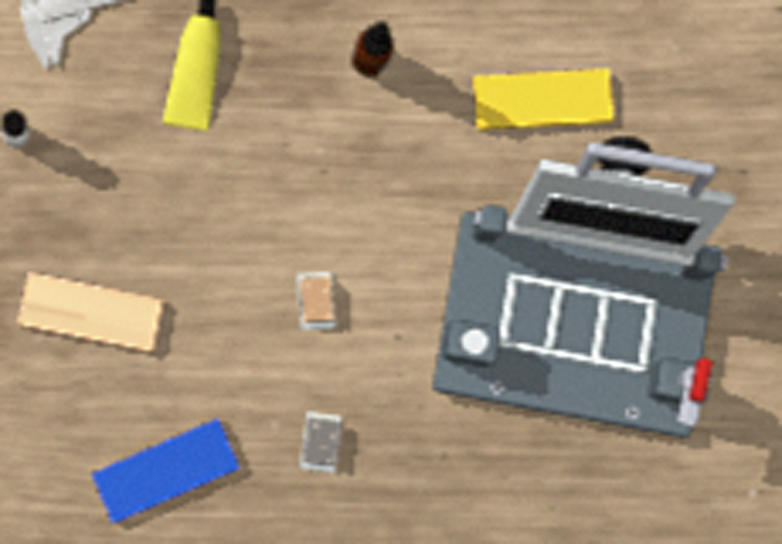

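```bash
python3 - <<'E'
from h import *
K,T=cam('top')
def c(x,y,z): return pix_plane(K,T,170+y/3.4,280+x/3.4,z)
def show(n,pts,z):
    P=np.array([c(x,y,z)[:2] for x,y in pts]); print(n,P.round(4).tolist(),'mean',P.mean(0).round(4),'sides',[np.linalg.norm(P[i]-P[(i+1)%4]).round(4) for i in range(4)],'ang',np.degrees([np.arctan2(*(P[(i+1)%4]-P[i])[::-1]) for i in range(4)]).round(1))
show('nests',[(511,274),(655,298),(645,369),(500,345)],.023)
show('board',[(29,272),(163,298),(154,352),(18,323)],.012)
show('buff',[(297,274),(330,271),(335,326),(303,329)],.002)
show('grey',[(306,412),(342,414),(338,471),(300,467)],.002)
print(c(479,339,.06)); print('wing',c(702,380,.097)); print('bar',c(590,150,.2),c(712,170,.2))
st=r.state();print(R.from_euler('xyz',st['orientation']).as_matrix().round(3))
E
```

```text
nests [[0.5657, -0.0025], [0.546, -0.1184], [0.4884, -0.1084], [0.508, 0.0078]] mean [ 0.527  -0.0553] sides [np.float64(0.1176), np.float64(0.0584), np.float64(0.1178), np.float64(0.0587)] ang [-99.7 170.1  80.4 -10.1]
board [[0.5694, 0.3893], [0.5479, 0.2798], [0.5037, 0.2872], [0.5275, 0.398]] mean [0.5371 0.3386] sides [np.float64(0.1116), np.float64(0.0448), np.float64(0.1133), np.float64(0.0428)] ang [-101.1  170.5   77.9  -11.7]
buff [[0.5687, 0.1697], [0.5711, 0.1426], [0.5257, 0.139], [0.5233, 0.1653]] mean [0.5472 0.1541] sides [np.float64(0.0272), np.float64(0.0455), np.float64(0.0263), np.float64(0.0456)] ang [ -84.9 -175.6   95.3    5.6]
grey [[0.4554, 0.1635], [0.4538, 0.1343], [0.4076, 0.1381], [0.4109, 0.1689]] mean [0.4319 0.1512] sides [np.float64(0.0293), np.float64(0.0463), np.float64(0.0309), np.float64(0.0449)] ang [-93.2 175.2  84.   -6.9]
[0.50934968 0.03028354 0.06      ]
wing [ 0.4739489  -0.13466615  0.097     ]
bar [ 0.63443077 -0.03263535  0.2       ] [ 0.61942937 -0.12102779  0.2       ]
[[ 0.    -0.923  0.386]
 [ 0.     0.386  0.923]
 [-1.    -0.     0.   ]]
```

Emit:
{"api": "carry_out", "payload": {"deltas": [0,0,2.8,0.034,-0.033,-0.002,0.09,0,0,2.8,0.034,-0.033,-0.002,0.09,0,0,2.8,0.034,-0.033,-0.002,0.09,0,0,2.8,0.034,-0.033,-0.002,0.09,0,0,2.8,0.034,-0.033,-0.002,0.09,0,0,2.8,0.034,-0.033,-0.002,0.09,0,0,2.8,0.034,-0.033,-0.002,0.09,0,0,2.8,0.034,-0.033,-0.002,0.09,0,0,2.8,0.034,-0.033,-0.002,0.09,0,0,2.8,0.034,-0.033,-0.002,0.09], "squeeze": 10}}

```text
t: 1.75
tcp_pos: [0.5492, 0.1449, 0.2156]
orientation: [-0.457, 1.565, 1.238]
ft_force: [0.3, 0.2, 0.5]
opening: 0.09
```

```bash
cat >> h.py <<'E'
def look(name):
    st=r.state(); p,d=r.snapshot('wrist'); save(name,p); np.save('pics/'+name+'.npy',d); K,T=cam('wrist',st); np.savez('pics/'+name+'_T.npz',K=K,T=T); return st,p,d,K,T
def pose(st=None):
    st=st or r.state(); M=R.from_euler('xyz',st['orientation']).as_matrix()
    print('t',round(st['t'],2),'tcp',st['tcp_pos'].round(4),'x',M[:,0].round(3),'zjaw',M[:,2].round(3),'jawyaw',round(np.degrees(np.arctan2(M[1,2],M[0,2])),2),'op',round(st['opening'],4),'F',np.array(st['ft_force']).round(2),'M',np.array(st['moment']).round(3),'q',st['joint_positions'].round(2))
E
python3 - <<'E'
from h import *
st,p,d,K,T=look('w1');pose(st)
E
```

```text
t 1.75 tcp [0.5492 0.1449 0.2156] x [ 0.002  0.005 -1.   ] zjaw [-0.124  0.992  0.005] jawyaw 97.11 op 0.09 F [0.31 0.22 0.46] M [ 0.005 -0.001 -0.02 ] q [ 0.12  0.43  1.44  0.01  1.27 -1.58]
```

View pics/w1.png

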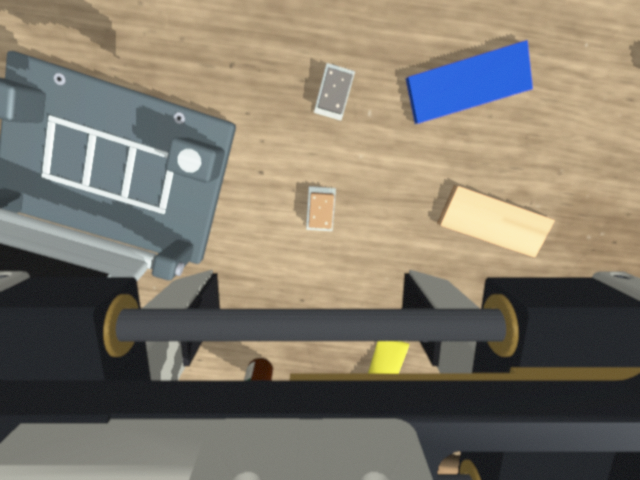

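```bash
python3 - <<'E'
from h import *
im=cv2.imread('pics/w1.png')
a=cv2.resize(im[170:250,280:360],None,fx=5,fy=5,interpolation=cv2.INTER_CUBIC)
b=cv2.resize(im[50:130,295:375],None,fx=5,fy=5,interpolation=cv2.INTER_CUBIC)
cv2.imwrite('pics/c2.png',np.hstack([a,b]))
cv2.imwrite('pics/c3.png',cv2.resize(im[40:280,0:250],None,fx=2.5,fy=2.5,interpolation=cv2.INTER_CUBIC))
cv2.imwrite('pics/c4.png',cv2.resize(im[170:270,430:560],None,fx=5,fy=5,interpolation=cv2.INTER_CUBIC))
E
```

```text
(no output)
```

View pics/c2.png

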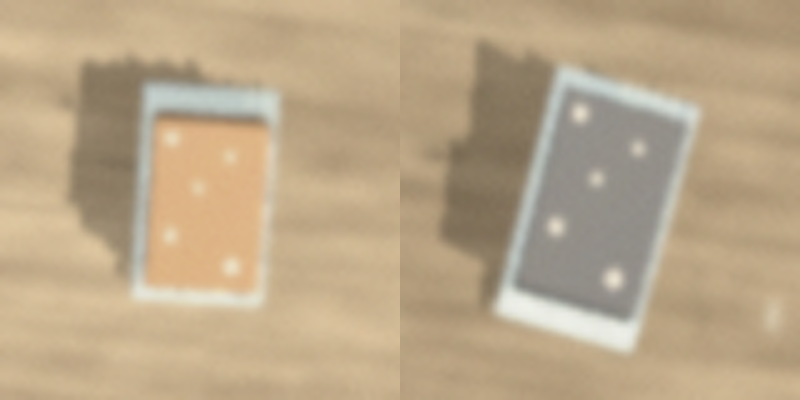

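View pics/c3.png

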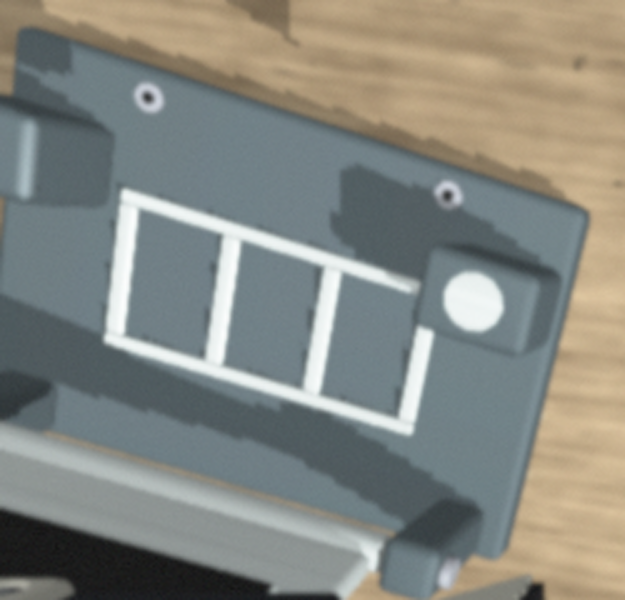

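View pics/c4.png

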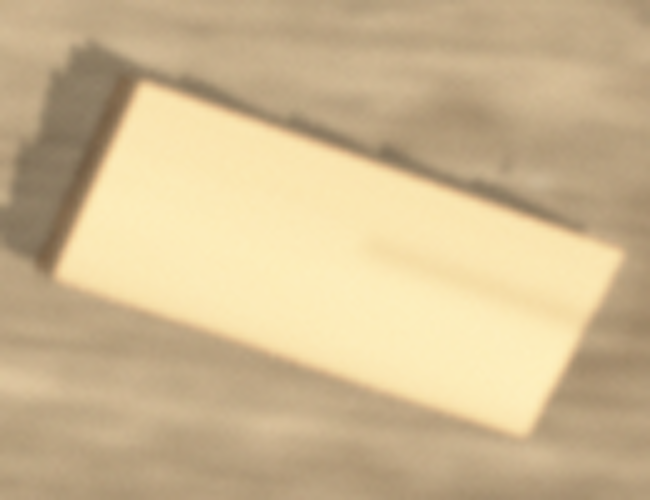

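```bash
cat >> h.py <<'E'
def quad(n,K,T,pts,z):
    P=np.array([pix_plane(K,T,rr,cc,z)[:2] for cc,rr in pts]); print(n,'mean',P.mean(0).round(4),'sides',[float(np.linalg.norm(P[i]-P[(i+1)%4]).round(4)) for i in range(4)],'ang',np.degrees([np.arctan2(*(P[(i+1)%4]-P[i])[::-1]) for i in range(4)]).round(1)); return P
E
python3 - <<'E'
from h import *
f=np.load('pics/w1_T.npz');K,T=f['K'],f['T']
def c(pts,s,ox,oy): return [(ox+x/s,oy+y/s) for x,y in pts]
quad('buffglass',K,T,c([(145,85),(278,92),(263,303),(132,296)],5,280,170),.002)
quad('buffchip',K,T,c([(153,117),(270,122),(262,295),(145,290)],5,280,170),.014)
quad('greyglass',K,T,c([(160,67),(300,107),(232,351),(95,311)],5,295,50),.002)
quad('greychip',K,T,c([(168,85),(292,122),(232,320),(114,287)],5,295,50),.014)
quad('nest',K,T,c([(122,190),(418,284),(412,433),(107,339)],2.5,0,40),.023)
for z in(.010,.014):quad('board',K,T,c([(142,80),(625,250),(525,437),(55,275)],5,430,170),z)
print(c([(140,80)],5,430,170))
D=np.load('pics/w1.npy');P=cloud(K,T,D)
for (rr,cc) in [(220,495),(210,480),(232,525),(260,480),(245,420),(80,470),(210,320),(250,330)]: print(P[rr,cc].round(4), np.median(P[rr-3:rr+4,cc-3:cc+4,2]).round(4))
E
```

```text
buffglass mean [0.5482 0.157 ] sides [0.0277, 0.0454, 0.0282, 0.0453] ang [  94.1    4.2  -86.1 -176.4]
buffchip mean [0.5481 0.1572] sides [0.0236, 0.0361, 0.0243, 0.036] ang [  94.6    5.5  -85.5 -175.5]
greyglass mean [0.4326 0.1546] sides [0.0277, 0.0458, 0.0281, 0.0454] ang [ 82.6  -7.9 -98.3 171.6]
greychip mean [0.4329 0.1547] sides [0.0238, 0.0361, 0.0232, 0.0363] ang [ 82.   -9.4 -97.6 171.6]
nest mean [ 0.5273 -0.0535] sides [0.1106, 0.0584, 0.1192, 0.057] ang [  79.3   -1.5 -101.   170.1]
board mean [0.538 0.342] sides [0.111, 0.0435, 0.1109, 0.043] ang [  78.5  -11.4 -101.8  168.7]
board mean [0.5373 0.3397] sides [0.1097, 0.043, 0.1097, 0.0425] ang [  78.5  -11.4 -101.8  168.7]
[(458.0, 186.0)]
[0.5357 0.3385 0.0095] 0.0094
[0.5273 0.3204 0.0092] 0.0097
[0.5446 0.374  0.0087] 0.0094
[ 5.838e-01  3.398e-01 -5.000e-04] -0.0004
[ 5.748e-01  2.699e-01 -2.000e-04] -0.0005
[0.4069 0.2795 0.0089] 0.0098
[0.5469 0.1555 0.0139] 0.0133
[ 0.5927  0.1731 -0.0007] -0.0005
```

Emit:
{"api": "carry_out", "payload": {"deltas": [-0.12,1.5,-0.23,0,0.0012,-0.015,0.05,-0.12,1.5,-0.23,0,0.0012,-0.015,0.05,-0.12,1.5,-0.23,0,0.0012,-0.015,0.05,-0.12,1.5,-0.23,0,0.0012,-0.015,0.05,-0.12,1.5,-0.23,0,0.0012,-0.015,0.05,-0.12,1.5,-0.23,0,0.0012,-0.015,0.05,-0.12,1.5,-0.23,0,0.0012,-0.015,0.05,-0.12,1.5,-0.23,0,0.0012,-0.015,0.05,-0.12,1.5,-0.23,0,0.0012,-0.015,0.05,-0.12,1.5,-0.23,0,0.0012,-0.015,0.05]}}

```text
t: 2.8
tcp_pos: [0.5517, 0.1548, 0.0572]
orientation: [1.55, 1.299, -3.085]
ft_force: [0.7, -0.4, 0.4]
opening: 0.0501
```

```bash
python3 - <<'E'
from h import *
st,p,d,K,T=look('w2');pose(st)
E
```

```text
t 2.8 tcp [0.5517 0.1548 0.0572] x [-0.268 -0.015 -0.963] zjaw [-0.077  0.997  0.006] jawyaw 94.39 op 0.0501 F [ 0.68 -0.35  0.35] M [ 0.024 -0.145  0.008] q [ 0.13  0.76  1.35  0.02  1.3  -1.53]
```

View pics/w2.png

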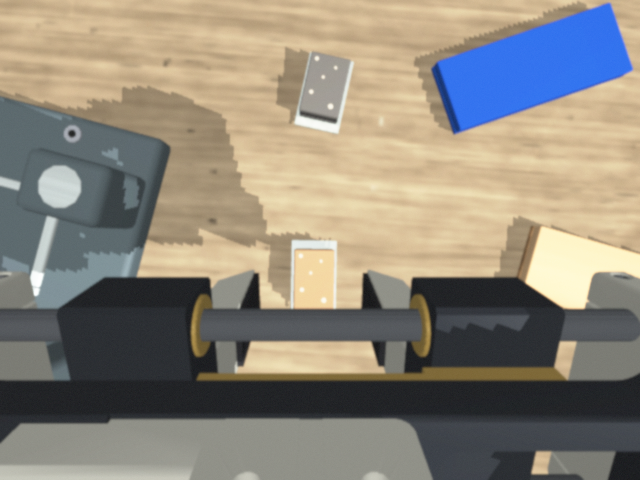

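Emit:
{"api": "carry_out", "payload": {"deltas": [0,0,0,-0.0005,0.0005,-0.008,0.05,0,0,0,-0.0005,0.0005,-0.008,0.05,0,0,0,-0.0005,0.0005,-0.008,0.05,0,0,0,-0.0005,0.0005,-0.008,0.05,0,0,0,0,0,-0.008,0.05,0,0,0,0,0,-0.0015,0.05,0,0,0,0,0,0,0.015,0,0,0,0,0,0,0.015,0,0,0,0,0,0,0.015,0,0,0,0,0,0,0.015], "squeeze": 20}}

```text
t: 3.85
tcp_pos: [0.5482, 0.1584, 0.0113]
orientation: [1.55, 1.297, -3.083]
ft_force: [0.1, 0.6, 0.4]
opening: 0.0239
```

```bash
python3 - <<'E'
from h import *
pose()
E
```

```text
t 3.85 tcp [0.5482 0.1584 0.0113] x [-0.27  -0.016 -0.963] zjaw [-0.078  0.997  0.006] jawyaw 94.46 op 0.0239 F [0.06 0.63 0.37] M [-0.031 -0.095  0.039] q [ 0.14  0.81  1.38  0.02  1.22 -1.52]
```

Emit:
{"api": "carry_out", "payload": {"deltas": [0,0,0,0,0,0.03,0.015,0,0,0,0,0,0.03,0.015,0,0,0,0,0,0.03,0.015,0,0,-2.1,-0.002,-0.025,0.01,0.015,0,0,-2.1,-0.002,-0.025,0,0.015,0,0,-2.1,-0.002,-0.025,0,0.015,0,0,-2.1,-0.002,-0.025,0,0.015,0,0,-2.1,-0.002,-0.025,0,0.015,0,0,-2.1,-0.002,-0.025,0,0.015,0,0,-2.1,-0.002,-0.023,0,0.015]}}

```text
t: 4.85
tcp_pos: [0.5328, -0.0167, 0.116]
orientation: [1.542, 1.3, 2.932]
ft_force: [-0.9, 0.3, -0.7]
opening: 0.0237
```

```bash
python3 - <<'E'
from h import *
st,p,d,K,T=look('w3');pose(st)
E
```

```text
t 4.85 tcp [ 0.5328 -0.0167  0.116 ] x [-0.262  0.056 -0.964] zjaw [0.181 0.983 0.008] jawyaw 79.56 op 0.0237 F [-0.86  0.26 -0.66] M [ 0.001 -0.157  0.015] q [-0.18  0.63  1.43  0.01  1.36 -1.57]
```

View pics/w3.png

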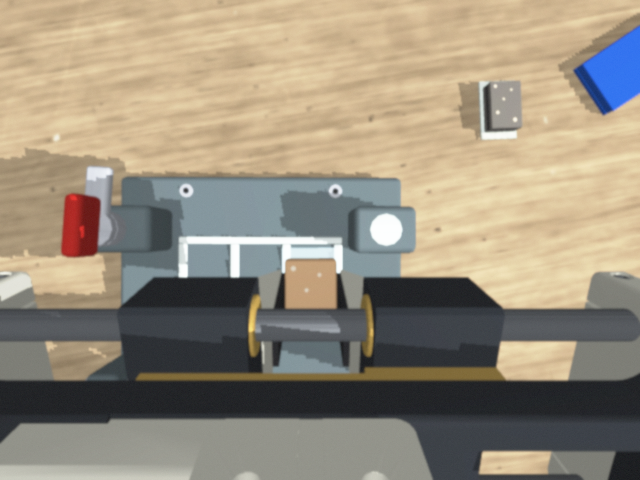

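```bash
python3 - <<'E'
from h import *
im=cv2.imread('pics/w3.png')
cv2.imwrite('pics/c5.png',cv2.resize(im[165:325,110:420],None,fx=2.58,fy=2.58,interpolation=cv2.INTER_CUBIC))
E
```

```text
(no output)
```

View pics/c5.png

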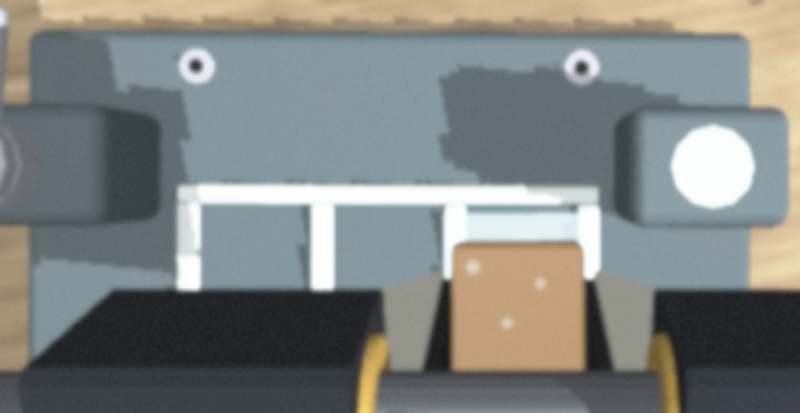

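```bash
python3 - <<'E'
from h import *
f=np.load('pics/w3_T.npz');K,T=f['K'],f['T']
g=lambda x,y,z: pix_plane(K,T,165+y/2.58,110+x/2.58,z)[:2]
for n,a,b,z,xp in [('rib',(179,186),(600,186),.023,-.029),('inner',(200,203),(580,203),.023,-.025),('base',(31,32),(748,35),.02,-.075),('screw',(196,66),(581,67),.02,0)]:
    p,q=g(*a,z),g(*b,z); u=(q-p)/np.linalg.norm(q-p); xd=np.array([u[1],-u[0]]); m=(p+q)/2
    print(n,p.round(4),q.round(4),'len',np.linalg.norm(q-p).round(4),'yaw',np.degrees(np.arctan2(xd[1],xd[0])).round(2),'centre',(m-xd*xp).round(4))
E
```

```text
rib [ 0.4881 -0.1052] [0.5096 0.0121] len 0.1192 yaw -10.41 centre [ 0.5274 -0.0518]
inner [ 0.4939 -0.1002] [0.5133 0.0056] len 0.1076 yaw -10.42 centre [ 0.5282 -0.0518]
base [ 0.4369 -0.1399] [0.4747 0.0621] len 0.2055 yaw -10.58 centre [ 0.5295 -0.0526]
screw [ 0.455  -0.0953] [0.4751 0.0132] len 0.1103 yaw -10.51 centre [ 0.465  -0.0411]
```

```bash
python3 - <<'E'
from h import *
f=np.load('pics/w3_T.npz');K,T=f['K'],f['T']
g=lambda x,y,z: pix_plane(K,T,165+y/2.58,110+x/2.58,z)[:2]
yaw=np.radians(-10.5);xp=np.array([np.cos(yaw),np.sin(yaw)]);yp=np.array([-xp[1],xp[0]])
def rel(p): d=p-np.array([.5328,-.0167]); return (d@xp*1000).round(1),(d@yp*1000).round(1)
a,b=g(467,204,.023),g(579,204,.023); print('nest0 front inner corners rel TCP',rel(a),rel(b))
print('nest1/2', rel(g(334,204,.023)),rel(g(445,204,.023)),rel(g(201,204,.023)),rel(g(310,204,.023)))
print('chip front top',rel(g(453,242,.1187)),rel(g(583,242,.1187)))
E
```

```text
nest0 front inner corners rel TCP (np.float64(-22.9), np.float64(-13.7)) (np.float64(-22.9), np.float64(18.1))
nest1/2 (np.float64(-22.8), np.float64(-51.4)) (np.float64(-22.9), np.float64(-19.9)) (np.float64(-22.8), np.float64(-89.0)) (np.float64(-22.8), np.float64(-58.2))
chip front top (np.float64(-18.5), np.float64(-11.6)) (np.float64(-18.5), np.float64(11.5))
```

Emit:
{"api": "carry_out", "payload": {"deltas": [0,0,0,0.001,0.0006,-0.01,0.015,0,0,0,0.001,0.0006,-0.01,0.015,0,0,0,0.001,0.0005,-0.01,0.015,0,0,0,0,0,-0.01,0.015,0,0,0,0,0,-0.01,0.015,0,0,0,0,0,-0.01,0.015,0,0,0,0,0,-0.006,0.015,0,0,0,0,0,0,0.015,0,0,0,0,0,0,0.015,0,0,0,0,0,0,0.015]}}

```text
t: 5.9
tcp_pos: [0.5351, -0.0155, 0.0426]
orientation: [1.546, 1.297, 2.935]
ft_force: [-0.7, 0.4, -0.4]
opening: 0.0239
```

```bash
python3 - <<'E'
from h import *
st,p,d,K,T=look('w4');pose(st)
cv2.imwrite('pics/c6.png',cv2.resize(p[150:330,150:450,::-1],None,fx=2.6,fy=2.6,interpolation=cv2.INTER_CUBIC))
E
```

```text
t 5.9 tcp [ 0.5351 -0.0155  0.0426] x [-0.264  0.055 -0.963] zjaw [0.182 0.983 0.007] jawyaw 79.52 op 0.0239 F [-0.71  0.36 -0.41] M [-0.047 -0.189  0.009] q [-0.18  0.72  1.48  0.01  1.21 -1.57]
```

View pics/c6.png

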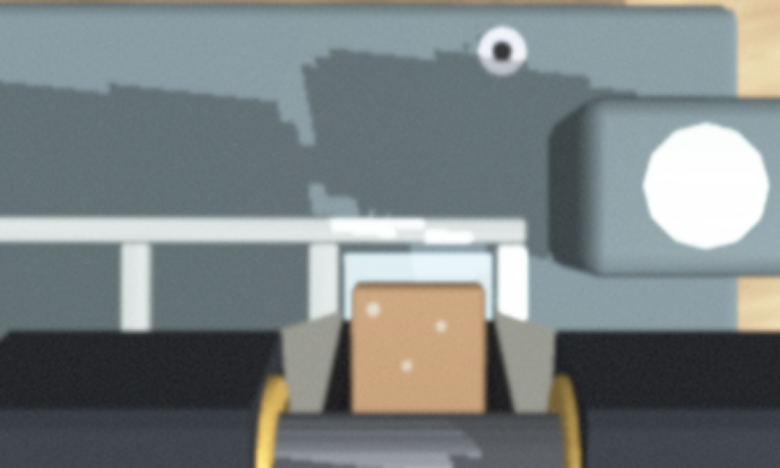

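Emit:
{"api": "carry_out", "payload": {"deltas": [0,0,0,0,0.0004,-0.003,0.015,0,0,0,0,0.0003,-0.003,0.015,0,0,0,0,0,-0.0015,0.015,0,0,0,0,0,-0.001,0.015,0,0,0,0,0,0,0.015,0,0,0,0,0,0,0.03,0,0,0,0,0,0,0.034,0,0,0,0,0,0,0.034,0,0,0,0,0,0,0.034,0,0,0,0,0,0,0.034]}}

```text
t: 6.95
tcp_pos: [0.536, -0.0151, 0.0348]
orientation: [1.546, 1.3, 2.934]
ft_force: [0.4, -0.8, -0.6]
opening: 0.0339
```

```bash
python3 - <<'E'
from h import *
pose()
E
```

```text
t 6.95 tcp [ 0.536  -0.0151  0.0348] x [-0.261  0.055 -0.964] zjaw [0.182 0.983 0.007] jawyaw 79.5 op 0.0339 F [ 0.37 -0.81 -0.63] M [-0.043 -0.144 -0.021] q [-0.18  0.73  1.49  0.01  1.19 -1.57]
```

Raise and go to the grey slide; look on the way up.

Emit:
{"api": "carry_out", "payload": {"deltas": [0,0,0,0,0,0.008,0.034,0,0,0,0,0,0.015,0.034,0,0,0,0,0,0.02,0.034,0,0,0,0,0,0.03,0.034,0,0,0,-0.005,0,0.025,0.045,0,0,0,-0.02,0.02,0.0,0.05,0,0,0,-0.025,0.03,0,0.05,0,0,0,-0.025,0.03,0,0.05,0,0,0,-0.015,0.02,0,0.05,0,0,0,0,0,0,0.05]}}

```text
t: 7.95
tcp_pos: [0.4432, 0.0869, 0.142]
orientation: [1.542, 1.306, 2.928]
ft_force: [-0.4, -1.1, 0.0]
opening: 0.0502
```

```bash
python3 - <<'E'
from h import *
st,p,d,K,T=look('w5');pose(st)
E
```

```text
t 7.95 tcp [0.4432 0.0869 0.142 ] x [-0.256  0.055 -0.965] zjaw [0.185 0.983 0.007] jawyaw 79.35 op 0.0502 F [-0.41 -1.06  0.01] M [-0.054 -0.189  0.002] q [-0.01  0.45  1.66  0.05  1.28 -1.42]
```

View pics/w5.png

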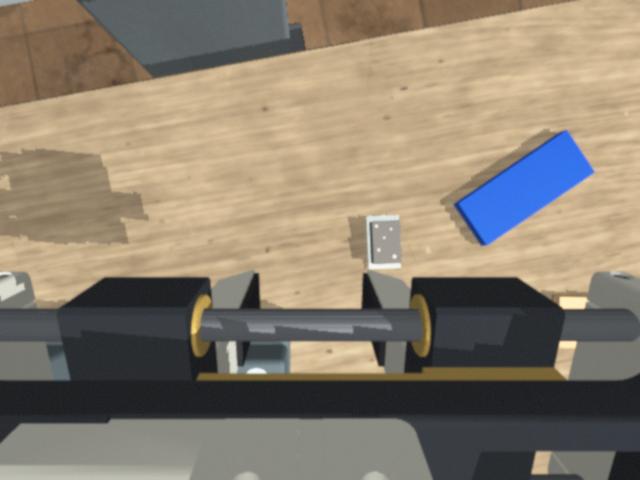

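```bash
python3 - <<'E'
from h import *
im=cv2.imread('pics/w5.png')
cv2.imwrite('pics/c7.png',cv2.resize(im[205:280,350:420],None,fx=7,fy=7,interpolation=cv2.INTER_CUBIC))
f=np.load('pics/w5_T.npz');K,T=f['K'],f['T']
quad('g',K,T,[(367,216),(398,215),(400,267),(369,269)],.002)
E
```

```text
g mean [0.4326 0.1543] sides [0.0269, 0.0452, 0.027, 0.046] ang [ 81.2  -8.3 -97.  171.6]
```

View pics/c7.png

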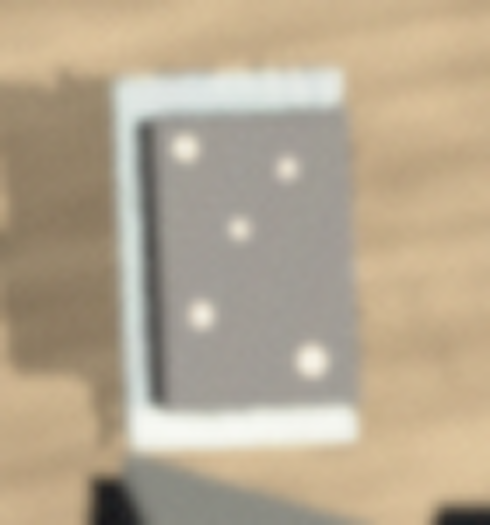

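Emit:
{"api": "carry_out", "payload": {"deltas": [0,0,0.4,-0.0014,0.0096,-0.013,0.05,0,0,0.4,-0.0014,0.0096,-0.013,0.05,0,0,0.4,-0.0014,0.0096,-0.013,0.05,0,0,0.4,-0.0014,0.0096,-0.013,0.05,0,0,0.4,-0.0014,0.0096,-0.013,0.05,0,0,0.4,-0.0014,0.0096,-0.013,0.05,0,0,0.2,-0.0013,0.0096,-0.01,0.05,0,0,0,0,0,0,0.05,0,0,0,0,0,0,0.05,0,0,0,0,0,0,0.05]}}

```text
t: 9.0
tcp_pos: [0.4434, 0.15, 0.0529]
orientation: [1.543, 1.32, 2.971]
ft_force: [-1.0, 0.6, -0.3]
opening: 0.0503
```

```bash
python3 - <<'E'
from h import *
pose()
E
```

```text
t 9.0 tcp [0.4434 0.15   0.0529] x [-0.245  0.042 -0.969] zjaw [0.143 0.99  0.007] jawyaw 81.77 op 0.0503 F [-1.05  0.56 -0.3 ] M [-0.03  -0.115 -0.043] q [ 0.12  0.59  1.72  0.08  1.08 -1.36]
```

Emit:
{"api": "carry_out", "payload": {"deltas": [0,0,0,-0.003,0.0015,-0.008,0.05,0,0,0,-0.003,0.0015,-0.008,0.05,0,0,0,-0.003,0.0015,-0.008,0.05,0,0,0,-0.002,0,-0.006,0.05,0,0,0,0,0,-0.002,0.05,0,0,0,0,0,0,0.05,0,0,0,0,0,0,0.05,0,0,0,0,0,0,0.05,0,0,0,0,0,0,0.05,0,0,0,0,0,0,0.05]}}

```text
t: 10.0
tcp_pos: [0.4324, 0.1541, 0.0194]
orientation: [1.541, 1.322, 2.968]
ft_force: [0.1, 0.0, -0.3]
opening: 0.0501
```

```bash
python3 - <<'E'
from h import *
pose()
E
```

```text
t 10.0 tcp [0.4324 0.1541 0.0194] x [-0.242  0.043 -0.969] zjaw [0.144 0.99  0.007] jawyaw 81.71 op 0.0501 F [ 0.1   0.03 -0.29] M [ 0.017 -0.172  0.012] q [ 0.13  0.63  1.77  0.09  0.98 -1.36]
```

Emit:
{"api": "carry_out", "payload": {"deltas": [0,0,0,0.001,0.0004,-0.0025,0.05,0,0,0,0,0,-0.001,0.05,0,0,0,0,0,0,0.05,0,0,0,0,0,0,0.015,0,0,0,0,0,0,0.015,0,0,0,0,0,0,0.015,0,0,0,0,0,0,0.015,0,0,0,0,0,0,0.015,0,0,0,0,0,0.02,0.015,0,0,0,0,0,0.03,0.015], "squeeze": 20}}

```text
t: 11.0
tcp_pos: [0.4312, 0.1541, 0.0639]
orientation: [1.55, 1.315, 2.976]
ft_force: [-0.3, 0.3, 0.3]
opening: 0.0235
```

```bash
python3 - <<'E'
from h import *
st,p,d,K,T=look('w6');pose(st)
E
```

```text
t 11.0 tcp [0.4312 0.1541 0.0639] x [-0.249  0.042 -0.967] zjaw [0.144 0.99  0.005] jawyaw 81.7 op 0.0235 F [-0.31  0.31  0.28] M [ 0.032 -0.167  0.011] q [ 0.13  0.56  1.74  0.08  1.09 -1.35]
```

View pics/w6.png

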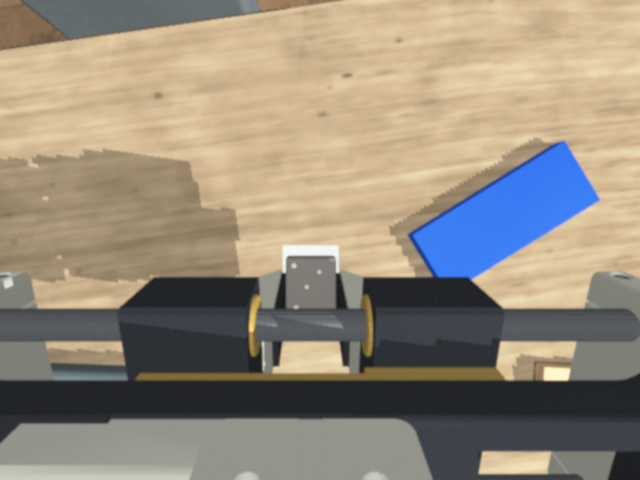

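Emit:
{"api": "carry_out", "payload": {"deltas": [0,0,0,0,0,0.033,0.015,0,0,0,0,0,0.033,0.015,0,0,-0.3,0.0125,-0.034,0,0.015,0,0,-0.3,0.0125,-0.034,0,0.015,0,0,-0.3,0.0125,-0.034,0,0.015,0,0,-0.3,0.0125,-0.034,0,0.015,0,0,-0.3,0.0125,-0.034,0,0.015,0,0,-0.3,0.0125,-0.034,0,0.015,0,0,-0.3,0.0125,-0.026,0,0.015,0,0,0,0,0,0,0.015]}}

```text
t: 12.05
tcp_pos: [0.5239, -0.084, 0.1393]
orientation: [1.536, 1.33, 2.929]
ft_force: [0.8, 0.7, 0.6]
opening: 0.0237
```

```bash
python3 - <<'E'
from h import *
st,p,d,K,T=look('w7');pose(st)
E
```

```text
t 12.05 tcp [ 0.5239 -0.084   0.1393] x [-0.233  0.05  -0.971] zjaw [0.178 0.984 0.008] jawyaw 79.75 op 0.0237 F [0.83 0.69 0.59] M [-0.02  -0.171 -0.044] q [-0.29  0.58  1.44 -0.02  1.36 -1.68]
```

View pics/w7.png

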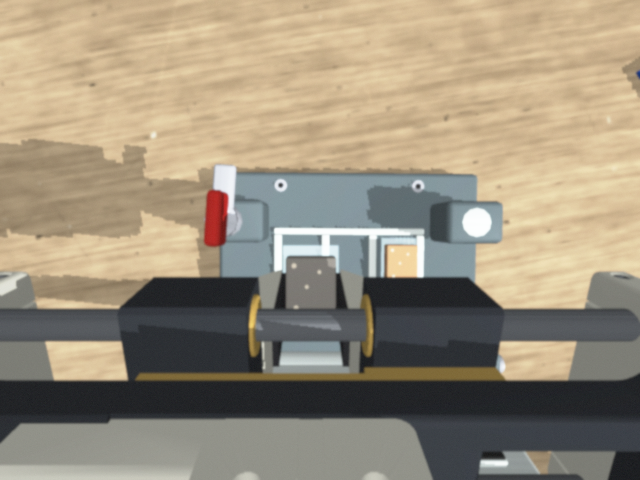

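```bash
python3 - <<'E'
from h import *
im=cv2.imread('pics/w7.png')
cv2.imwrite('pics/c8.png',cv2.resize(im[160:320,200:500],None,fx=2.6,fy=2.6,interpolation=cv2.INTER_CUBIC))
E
```

```text
(no output)
```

View pics/c8.png

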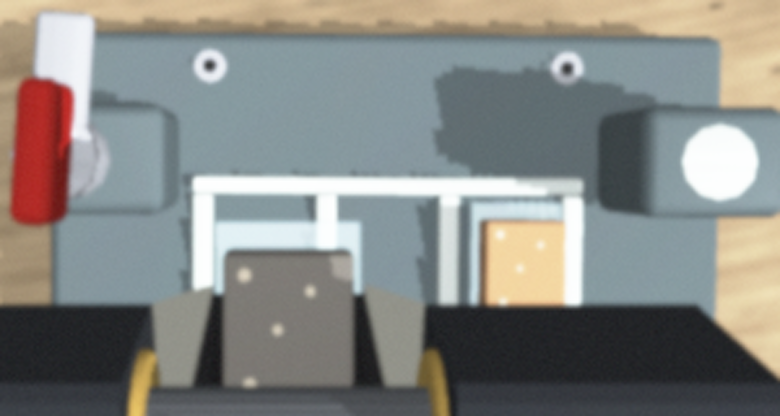

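```bash
python3 - <<'E'
from h import *
f=np.load('pics/w7_T.npz');K,T=f['K'],f['T']
g=lambda x,y,z: pix_plane(K,T,160+y/2.6,200+x/2.6,z)[:2]
yaw=np.radians(-10.4);xp=np.array([np.cos(yaw),np.sin(yaw)]);yp=np.array([-xp[1],xp[0]])
def rel(p): d=p-np.array([.5239,-.084]); return (d@xp*1000).round(1),(d@yp*1000).round(1)
print('nest2',rel(g(213,195,.023)),rel(g(317,195,.023)),'nest1',rel(g(337,195,.023)))
print('chip front top',rel(g(225,252,.1371)),rel(g(353,252,.1371)))
print('buff chip front',rel(g(483,221,.034)),rel(g(565,221,.034)),'nest0',rel(g(458,197,.023)),rel(g(564,197,.023)))
E
```

```text
nest2 (np.float64(-26.1), np.float64(-22.0)) (np.float64(-26.1), np.float64(9.9)) nest1 (np.float64(-26.2), np.float64(16.0))
chip front top (np.float64(-19.0), np.float64(-11.4)) (np.float64(-19.1), np.float64(11.8))
buff chip front (np.float64(-18.9), np.float64(58.4)) (np.float64(-19.0), np.float64(82.7)) nest0 (np.float64(-25.7), np.float64(53.1)) (np.float64(-25.8), np.float64(85.7))
```

Emit:
{"api": "carry_out", "payload": {"deltas": [0.07,0.4,0,-0.0002,-0.0015,-0.013,0.015,0.07,0.4,0,-0.0002,-0.0015,-0.013,0.015,0.07,0.4,0,-0.0002,-0.0015,-0.013,0.015,0.07,0.4,0,-0.0003,-0.0016,-0.013,0.015,0,0,0,0,0,-0.013,0.015,0,0,0,0,0,-0.013,0.015,0,0,0,0,0,-0.008,0.015,0,0,0,0,0,0,0.015,0,0,0,0,0,0,0.015,0,0,0,0,0,0,0.015]}}

```text
t: 13.1
tcp_pos: [0.5193, -0.0839, 0.0439]
orientation: [1.532, 1.292, 2.931]
ft_force: [0.2, 0.2, 0.4]
opening: 0.0236
```

```bash
python3 - <<'E'
from h import *
st,p,d,K,T=look('w8');pose(st)
cv2.imwrite('pics/c9.png',cv2.resize(p[130:330,150:450,::-1],None,fx=2.6,fy=2.6,interpolation=cv2.INTER_CUBIC))
E
```

```text
t 13.1 tcp [ 0.5193 -0.0839  0.0439] x [-0.269  0.058 -0.961] zjaw [0.173 0.985 0.011] jawyaw 80.06 op 0.0236 F [0.18 0.23 0.38] M [-0.007 -0.212 -0.032] q [-0.29  0.71  1.5  -0.02  1.21 -1.68]
```

View pics/c9.png

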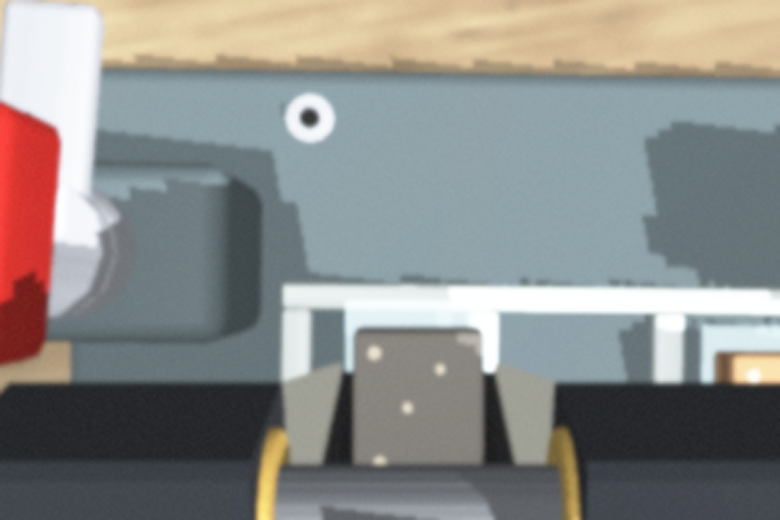

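Emit:
{"api": "carry_out", "payload": {"deltas": [0,0,0,0.0018,-0.0035,0,0.015,0,0,-0.3,0.0018,-0.0035,0,0.015,0,0,-0.3,0,0,0,0.015,0,0,0,0,0,0,0.015,0,0,0,0,0,0,0.015,0,0,0,0,0,0,0.015,0,0,0,0,0,0,0.015,0,0,0,0,0,0,0.015,0,0,0,0,0,0,0.015,0,0,0,0,0,0,0.015]}}

```text
t: 14.15
tcp_pos: [0.5243, -0.0921, 0.0457]
orientation: [1.533, 1.296, 2.92]
ft_force: [0.5, 0.3, 0.5]
opening: 0.0236
```

```bash
python3 - <<'E'
from h import *
st,p,d,K,T=look('w9');pose(st)
cv2.imwrite('pics/c10.png',cv2.resize(p[130:330,150:450,::-1],None,fx=2.6,fy=2.6,interpolation=cv2.INTER_CUBIC))
E
```

```text
t 14.15 tcp [ 0.5243 -0.0921  0.0457] x [-0.265  0.06  -0.962] zjaw [0.184 0.983 0.01 ] jawyaw 79.39 op 0.0236 F [0.45 0.29 0.46] M [-0.013 -0.18  -0.004] q [-0.3   0.72  1.48 -0.02  1.22 -1.68]
```

View pics/c10.png

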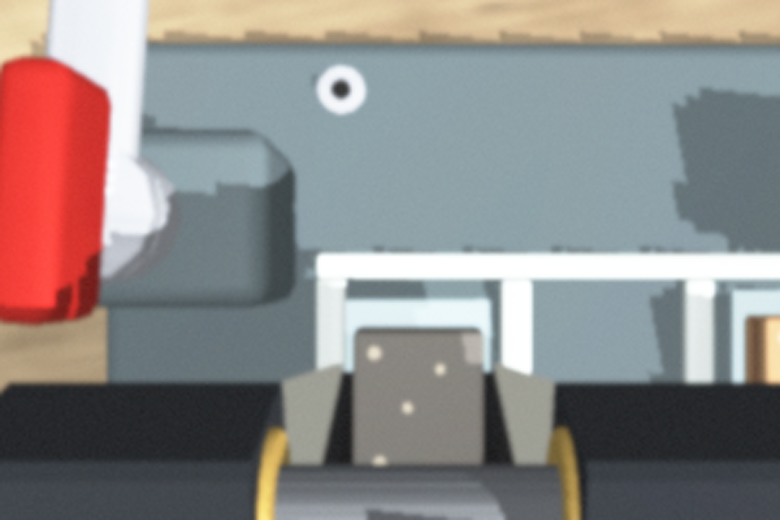

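Emit:
{"api": "carry_out", "payload": {"deltas": [0,0,0,-0.001,0.0015,0,0.015,0,0,0,0,0,-0.004,0.015,0,0,0,0,0,-0.003,0.015,0,0,0,0,0,-0.001,0.015,0,0,0,0,0,0,0.015,0,0,0,0,0,0,0.015,0,0,0,0,0,0,0.015,0,0,0,0,0,0,0.015,0,0,0,0,0,0,0.015,0,0,0,0,0,0,0.015]}}

```text
t: 15.2
tcp_pos: [0.5231, -0.0904, 0.0369]
orientation: [1.533, 1.296, 2.92]
ft_force: [0.0, -0.1, -0.6]
opening: 0.0237
```

```bash
python3 - <<'E'
from h import *
st,p,d,K,T=look('w10');pose(st)
cv2.imwrite('pics/c11.png',cv2.resize(p[130:330,150:450,::-1],None,fx=2.6,fy=2.6,interpolation=cv2.INTER_CUBIC))
E
```

```text
t 15.2 tcp [ 0.5231 -0.0904  0.0369] x [-0.265  0.06  -0.962] zjaw [0.184 0.983 0.01 ] jawyaw 79.39 op 0.0237 F [ 0.04 -0.15 -0.58] M [-0.036 -0.151 -0.012] q [-0.3   0.73  1.49 -0.02  1.2  -1.68]
```

View pics/c11.png

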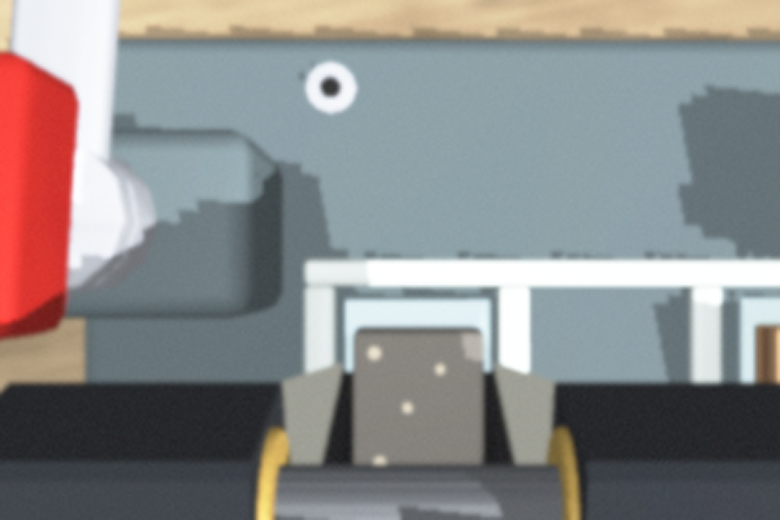

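Centred in nest_2, nearly down. Release and rise.

Emit:
{"api": "carry_out", "payload": {"deltas": [0,0,0,0,0,0,0.024,0,0,0,0,0,0,0.034,0,0,0,0,0,0,0.034,0,0,0,0,0,0,0.034,0,0,0,0,0,0.01,0.034,0,0,0,0,0,0.02,0.034,0,0,0,0,0,0.03,0.034,0,0,0,-0.005,0,0.03,0.034,0,0,0,-0.01,0,0.03,0.05,0,0,0,-0.005,0,0.02,0.06]}}

```text
t: 16.25
tcp_pos: [0.5007, -0.0897, 0.1822]
orientation: [1.532, 1.29, 2.919]
ft_force: [-0.6, -0.2, 0.1]
opening: 0.0456
```

```bash
python3 - <<'E'
from h import *
st,p,d,K,T=look('w11');pose(st)
E
```

```text
t 16.25 tcp [ 0.5007 -0.0897  0.1822] x [-0.27   0.061 -0.961] zjaw [0.184 0.983 0.011] jawyaw 79.4 op 0.0456 F [-0.59 -0.23  0.09] M [-0.006 -0.201  0.002] q [-0.31  0.52  1.42 -0.02  1.48 -1.69]
```

View pics/w11.png

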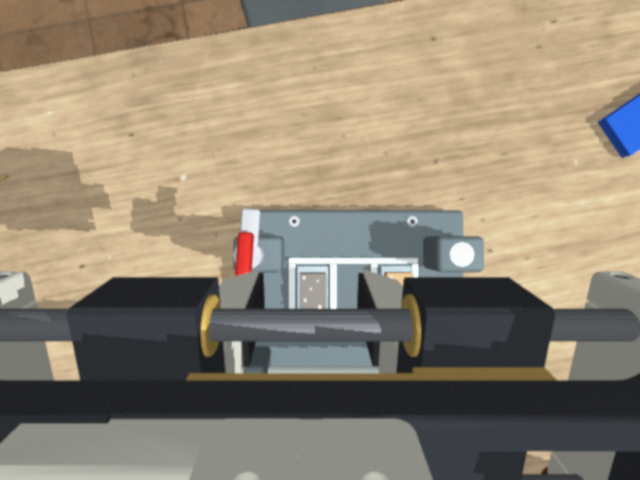

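```bash
python3 - <<'E'
from h import *
p,d=r.snapshot('scene');save('s2',p)
yaw=np.radians(-10.5);xp=np.array([np.cos(yaw),np.sin(yaw)]);yp=np.array([-xp[1],xp[0]]);c=np.array([.528,-.0522])
K,T=cam('top');K2,T2=cam('scene')
for th in [1.6,1.7,1.8,1.9,1.98]:
    b=.062-.155*np.cos(th);z=.065+.155*np.sin(th)
    o=[]
    for s in(.042,-.042):
        q=c+xp*b+yp*s; rr,cc=w2px(K,T,[*q,z]); o+=[round((cc-280)*3.4),round((rr-170)*3.4)]
    for s in(.042,-.042):
        q=c+xp*b+yp*s; rr,cc=w2px(K2,T2,[*q,z]); o+=[round(cc),round(rr)]
    print(th,o)
cv2.imwrite('pics/c12.png',cv2.resize(p[140:270,300:440,::-1],None,fx=5,fy=4.6,interpolation=cv2.INTER_CUBIC))
E
```

```text
1.6 [584, 191, 700, 211, 349, 164, 364, 159]
1.7 [587, 170, 702, 191, 345, 164, 360, 159]
1.8 [589, 150, 704, 171, 341, 164, 356, 159]
1.9 [591, 131, 706, 152, 338, 164, 353, 159]
1.98 [592, 117, 707, 138, 335, 165, 350, 160]
```

View pics/c12.png

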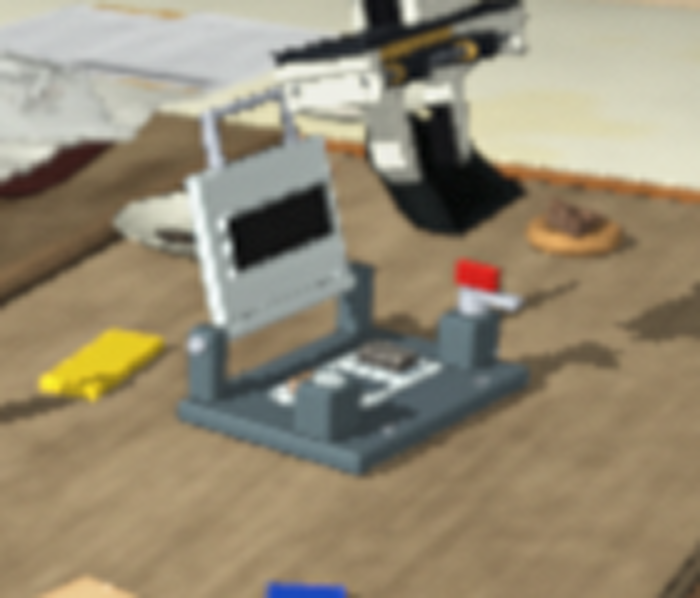

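Emit:
{"api": "carry_out", "payload": {"deltas": [-1.4,-7.7,0,0,0.03,0.01,0.06,-1.4,-7.7,0,0,0.04,0,0.06,0,0,-8.4,0.004,0.045,0,0.06,0,0,-8.4,0.004,0.045,0,0.06,0,0,-8.4,0.005,0.045,0,0.06,0,0,-8.4,0.005,0.045,0,0.06,0,0,-8.4,0.005,0.045,0,0.06,0,0,-8.4,0.005,0.045,0,0.06,0,0,-8.4,0.005,0.04,-0.01,0.06,0,0,-8.4,0.004,0.04,-0.02,0.06]}}

```text
t: 17.35
tcp_pos: [0.5347, 0.32, 0.1567]
orientation: [0.389, 1.556, 0.636]
ft_force: [0.9, -0.9, 1.3]
opening: 0.06
```

```bash
python3 - <<'E'
from h import *
st,p,d,K,T=look('w12');pose(st)
E
```

```text
t 17.35 tcp [0.5347 0.32   0.1567] x [ 0.012  0.009 -1.   ] zjaw [0.97  0.244 0.014] jawyaw 14.14 op 0.06 F [ 0.89 -0.94  1.28] M [-0.092  0.017 -0.046] q [0.41 0.58 1.36 0.   1.19 0.17]
```

View pics/w12.png

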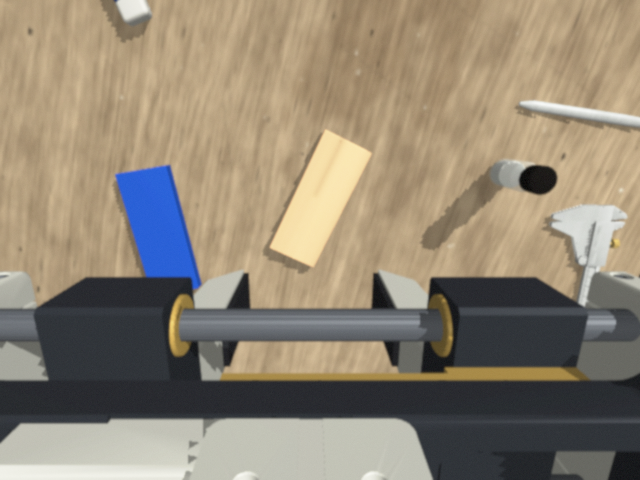

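```bash
python3 - <<'E'
from h import *
im=cv2.imread('pics/w12.png')
cv2.imwrite('pics/c13.png',cv2.resize(im[120:280,250:390],None,fx=4,fy=3.7,interpolation=cv2.INTER_CUBIC))
f=np.load('pics/w12_T.npz');K,T=f['K'],f['T']
quad('b',K,T,[(324,130),(372,153),(313,268),(270,247)],.01)
E
```

```text
b mean [0.5384 0.3414] sides [0.0439, 0.112, 0.043, 0.1096] ang [ -10.4 -101.6  166.5   78.9]
```

View pics/c13.png

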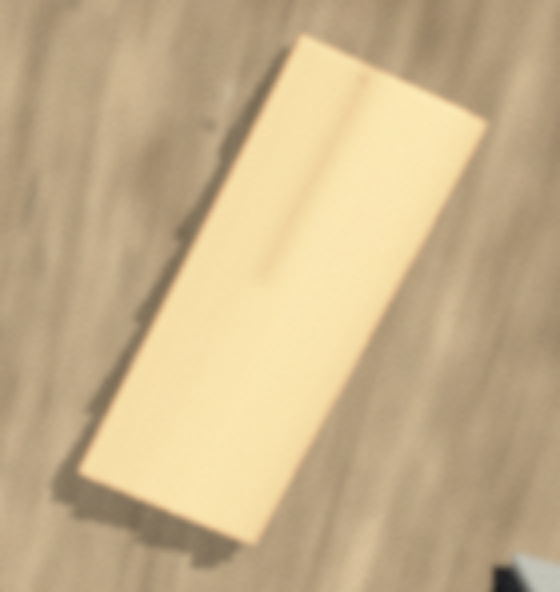

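Emit:
{"api": "carry_out", "payload": {"deltas": [0,0,-6.4,0.001,0.006,-0.015,0.07,0,0,-6.4,0.001,0.006,-0.015,0.07,0,0,-6.4,0.001,0.005,-0.015,0.07,0,0,-6.4,0.0007,0.0044,-0.015,0.07,0,0,0,0,0,-0.015,0.07,0,0,0,0,0,-0.015,0.07,0,0,0,0,0,-0.015,0.07,0,0,0,0,0,-0.008,0.07,0,0,0,0,0,0,0.07,0,0,0,0,0,0,0.07]}}

```text
t: 18.4
tcp_pos: [0.5309, 0.3502, 0.0248]
orientation: [-3.055, 1.568, 3.006]
ft_force: [0.7, -0.1, 0.3]
opening: 0.0701
```

```bash
python3 - <<'E'
from h import *
st,p,d,K,T=look('w13');pose(st)
E
```

```text
t 18.4 tcp [0.5309 0.3502 0.0248] x [-0.003  0.    -1.   ] zjaw [ 0.975 -0.22  -0.003] jawyaw -12.74 op 0.0701 F [ 0.71 -0.06  0.28] M [-0.074  0.069  0.027] q [0.46 0.76 1.42 0.   0.96 0.68]
```

View pics/w13.png

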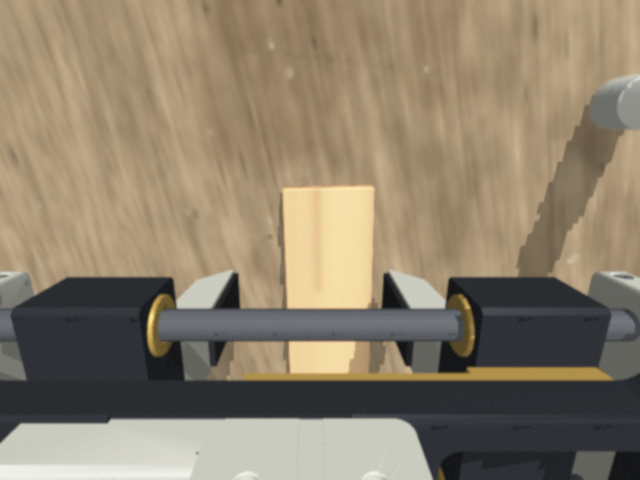

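Emit:
{"api": "carry_out", "payload": {"deltas": [0,0,0.6,0.0035,-0.004,-0.005,0.07,0,0,0.6,0.0035,-0.004,-0.004,0.07,0,0,0,0,0,-0.003,0.07,0,0,0,0,0,0,0.07,0,0,0,0,0,0,0.07,0,0,0,0,0,0,0.03,0,0,0,0,0,0,0.03,0,0,0,0,0,0,0.03,0,0,0,0,0,0,0.03,0,0,0,0,0,0,0.03], "squeeze": 25}}

```text
t: 19.45
tcp_pos: [0.5399, 0.342, 0.0145]
orientation: [1.36, 1.568, 1.16]
ft_force: [0.7, 0.6, -0.7]
opening: 0.0434
```

```bash
python3 - <<'E'
from h import *
st,p,d,K,T=look('w14');pose(st)
E
```

```text
t 19.45 tcp [0.5399 0.342  0.0145] x [ 0.001  0.002 -1.   ] zjaw [ 0.98  -0.198  0.001] jawyaw -11.43 op 0.0434 F [ 0.7   0.56 -0.72] M [-0.096  0.078  0.024] q [0.44 0.77 1.42 0.   0.94 0.64]
```

View pics/w14.png

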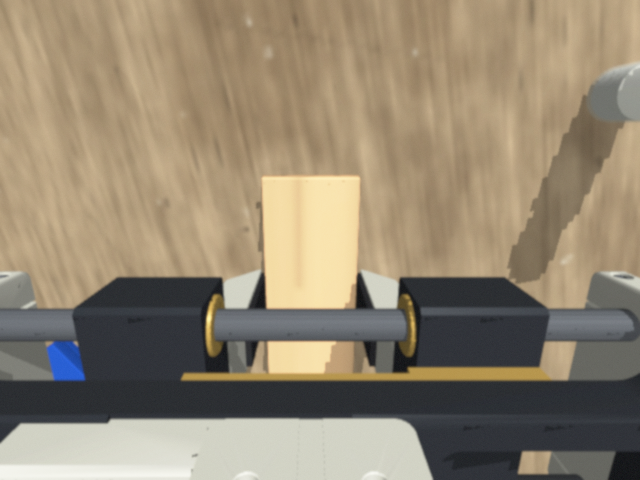

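Emit:
{"api": "carry_out", "payload": {"deltas": [0,0,0,0,0,0,0.052,0,0,0,0,0,0,0.052,0,0,0,0,0,-0.003,0.052,0,0,0,0,0,-0.001,0.052,0,0,0,0,0,0,0.052,0,0,0,0,0,0,0.03,0,0,0,0,0,0,0.03,0,0,0,0,0,0,0.03,0,0,0,0,0,0,0.03,0,0,0,0,0,0,0.03], "squeeze": 30}}

```text
t: 20.5
tcp_pos: [0.5399, 0.342, 0.0101]
orientation: [1.375, 1.568, 1.175]
ft_force: [0.2, -0.2, -0.4]
opening: 0.0438
```

```bash
python3 - <<'E'
from h import *
pose()
E
```

```text
t 20.5 tcp [0.5399 0.342  0.0101] x [ 0.001  0.002 -1.   ] zjaw [ 0.98  -0.198  0.001] jawyaw -11.43 op 0.0438 F [ 0.23 -0.25 -0.44] M [-0.092  0.051  0.026] q [0.44 0.78 1.43 0.   0.93 0.64]
```

Emit:
{"api": "carry_out", "payload": {"deltas": [0,0,0,0,0,0.02,0.03,0,0,0,0,0,0.04,0.03,0,0,0,0,0,0.045,0.03,0,0,0,-0.002,-0.03,0.04,0.03,0,0,0.2,-0.002,-0.04,0,0.03,0,0,0.2,-0.002,-0.045,0,0.03,0,0,0.2,-0.002,-0.045,0,0.03,0,0,0.2,-0.002,-0.045,0,0.03,0,0,0.2,-0.002,-0.045,0,0.03,0,0,0,-0.002,-0.03,0,0.03]}}

```text
t: 21.5
tcp_pos: [0.5226, 0.0562, 0.1607]
orientation: [0.467, 1.566, 0.294]
ft_force: [-0.1, 0.1, -0.2]
opening: 0.0437
```

```bash
python3 - <<'E'
from h import *
st,p,d,K,T=look('w15');pose(st)
E
```

```text
t 21.5 tcp [0.5226 0.0562 0.1607] x [ 0.005  0.002 -1.   ] zjaw [ 0.985 -0.172  0.005] jawyaw -9.9 op 0.0437 F [-0.07  0.08 -0.22] M [-0.053 -0.002 -0.063] q [-0.04  0.41  1.64  0.    1.09  0.13]
```

View pics/w15.png

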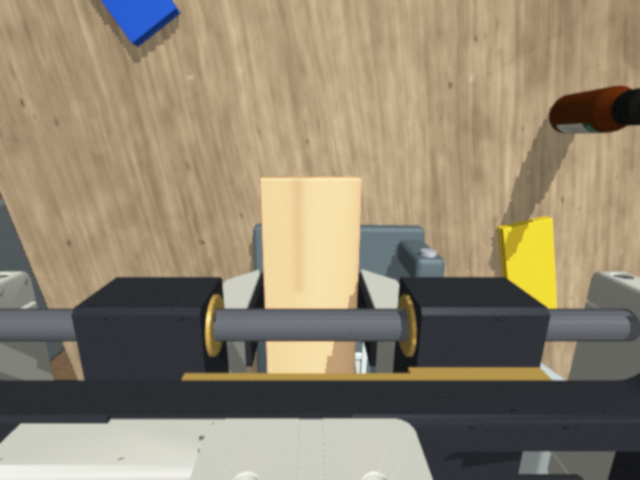

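Emit:
{"api": "carry_out", "payload": {"deltas": [-1.09,-5.9,-0.2,0,0,0.005,0.03,-1.09,-5.9,-0.2,0,0,0.005,0.03,-1.09,-5.9,0,0,0,0,0.03,-1.09,-5.9,0,0,-0.01,0,0.03,0,0,0,0,-0.03,0,0.03,0,0,0,0,-0.03,0,0.03,0,0,0,0,-0.025,0,0.03,0,0,0,0,-0.01,0,0.03,0,0,0,0,0,0,0.03,0,0,0,0,0,0,0.03]}}

```text
t: 22.55
tcp_pos: [0.5215, -0.0561, 0.1724]
orientation: [0.008, 1.129, -0.178]
ft_force: [0.5, 0.1, -0.2]
opening: 0.0439
```

```bash
python3 - <<'E'
from h import *
st,p,d,K,T=look('w16');pose(st)
M=R.from_euler('xyz',st['orientation']).as_matrix();print(M.round(3))
p,d=r.snapshot('scene');cv2.imwrite('pics/c16.png',cv2.resize(p[100:270,300:500,::-1],None,fx=4,fy=3.5,interpolation=cv2.INTER_CUBIC))
E
```

```text
t 22.55 tcp [ 0.5215 -0.0561  0.1724] x [ 0.421 -0.076 -0.904] zjaw [ 0.888 -0.168  0.428] jawyaw -10.71 op 0.0439 F [ 0.53  0.09 -0.22] M [-0.005  0.339  0.029] q [-0.28  0.22  2.    0.09  0.49 -0.16]
[[ 0.421  0.184  0.888]
 [-0.076  0.983 -0.168]
 [-0.904  0.003  0.428]]
```

View pics/w16.png

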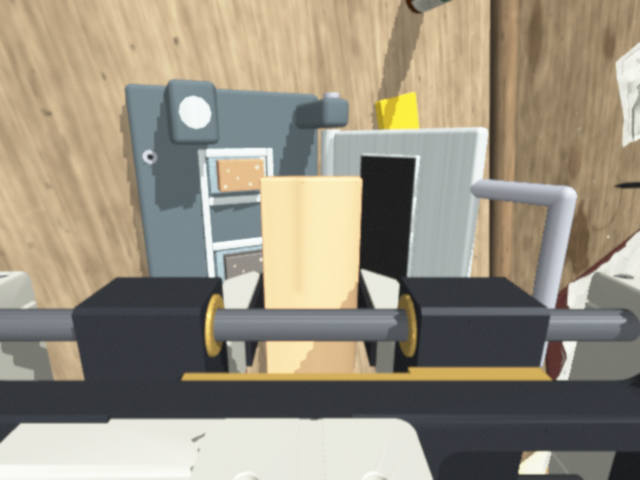

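View pics/c16.png

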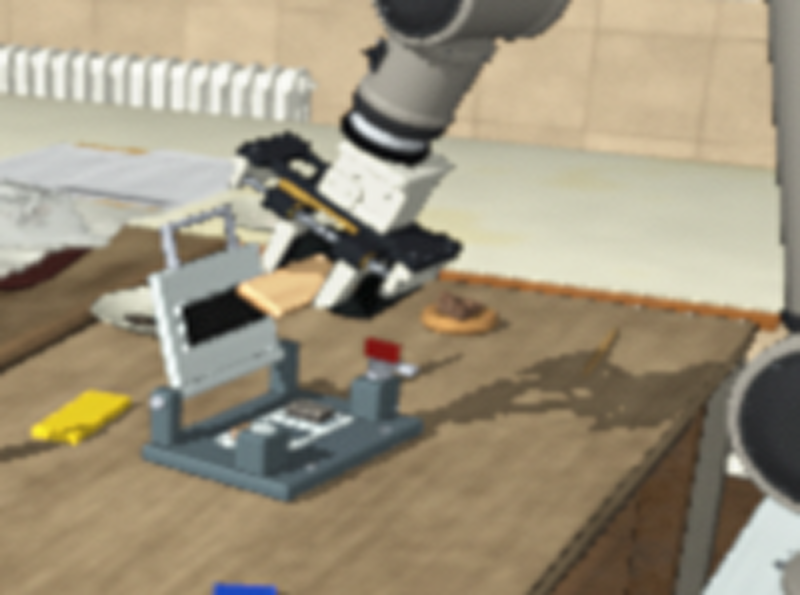

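Emit:
{"api": "carry_out", "payload": {"deltas": [0.18,1.0,0,0,0.002,-0.012,0.03,0.18,1.0,0,0,0.002,-0.012,0.03,0.18,1.0,0,0,0.002,-0.012,0.03,0,0,0,0,0,-0.012,0.03,0,0,0,0,0,-0.012,0.03,0,0,0,0,0,-0.012,0.03,0,0,0,0,0,-0.008,0.03,0,0,0,0,0,0,0.03,0,0,0,0,0,0,0.03,0,0,0,0,0,0,0.03]}}

```text
t: 23.65
tcp_pos: [0.5205, -0.0442, 0.082]
orientation: [0.01, 1.197, -0.169]
ft_force: [0.1, 0.6, -1.0]
opening: 0.0437
```

```bash
python3 - <<'E'
from h import *
st,p,d,K,T=look('w17');pose(st)
p,d=r.snapshot('scene');cv2.imwrite('pics/c17.png',cv2.resize(p[100:270,300:500,::-1],None,fx=4,fy=3.5,interpolation=cv2.INTER_CUBIC))
E
```

```text
t 23.65 tcp [ 0.5205 -0.0442  0.082 ] x [ 0.36  -0.062 -0.931] zjaw [ 0.916 -0.166  0.365] jawyaw -10.28 op 0.0437 F [ 0.05  0.57 -0.98] M [-0.096  0.352 -0.055] q [-0.25  0.39  2.05  0.09  0.33 -0.15]
```

View pics/w17.png

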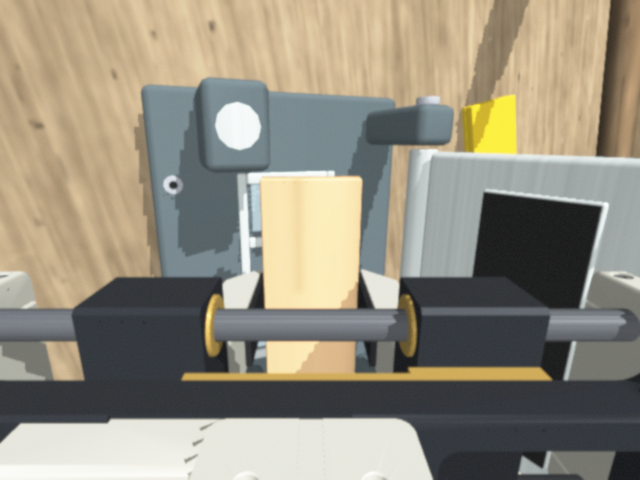

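View pics/c17.png

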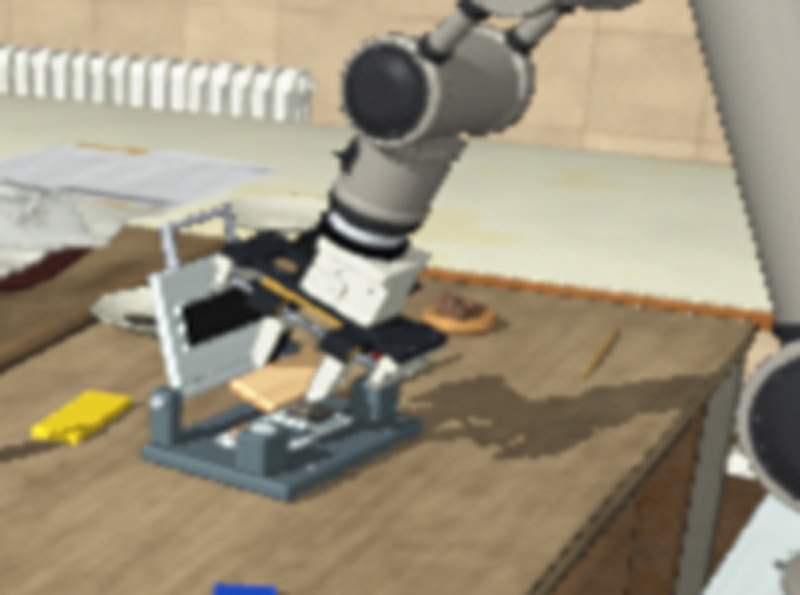

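Emit:
{"api": "carry_out", "payload": {"deltas": [0.17,0.95,0,-0.0015,-0.003,-0.004,0.03,0.17,0.95,0,-0.001,-0.003,-0.006,0.03,0,0,0,0,0,-0.006,0.03,0,0,0,0,0,-0.004,0.03,0,0,0,0,0,0,0.03,0,0,0,0,0,0,0.03,0,0,0,0,0,0,0.03,0,0,0,0,0,0,0.03,0,0,0,0,0,0,0.03,0,0,0,0,0,0,0.03]}}

```text
t: 24.75
tcp_pos: [0.5186, -0.0512, 0.0618]
orientation: [0.01, 1.23, -0.17]
ft_force: [0.9, 0.2, -0.2]
opening: 0.0438
```

```bash
python3 - <<'E'
from h import *
st,p,d,K,T=look('w18');pose(st)
c=np.array([.5285,-.0523]);xp=np.array([.9833,-.182]);yp=np.array([.182,.9833]);M=R.from_euler('xyz',st['orientation']).as_matrix()
t=np.array(st['tcp_pos']);b=t+M[:,0]*.01
for n,q in [('tcp',t),('edge',b-M[:,2]*.022),('back',b+M[:,2]*.022),('bodycorner',t-M[:,0]*.058+M[:,2]*.095)]: print(n,((q[:2]-c)@xp).round(4),((q[:2]-c)@yp).round(4),q[2].round(4))
E
```

```text
t 24.75 tcp [ 0.5186 -0.0512  0.0618] x [ 0.329 -0.056 -0.943] zjaw [ 0.927 -0.169  0.334] jawyaw -10.3 op 0.0438 F [ 0.91  0.23 -0.2 ] M [-0.096  0.301  0.015] q [-0.26  0.44  2.04  0.1   0.33 -0.17]
tcp -0.01 -0.0007 0.0618
edge -0.0274 -0.0007 0.045
back 0.0141 -0.0006 0.0597
bodycorner 0.0602 -0.0007 0.1482
```

View pics/w18.png

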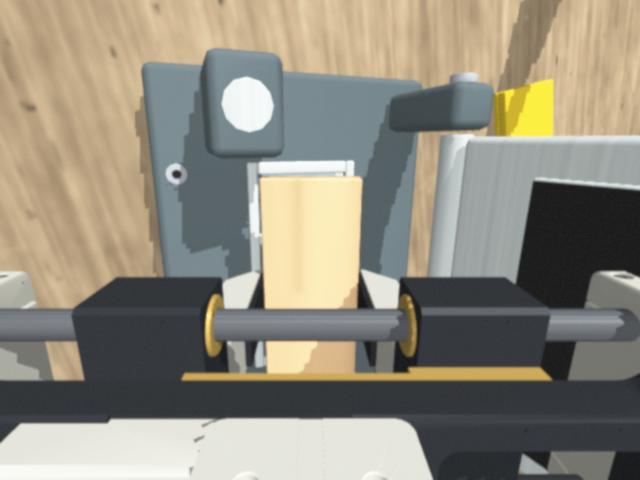

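Emit:
{"api": "carry_out", "payload": {"deltas": [0,0,0,0,0,-0.004,0.03,0,0,0,0,0,-0.003,0.03,0,0,0,0,0,-0.002,0.03,0,0,0,0,0,-0.001,0.03,0,0,0,0,0,0,0.03,0,0,0,0,0,0,0.03,0,0,0,0,0,0,0.03,0,0,0,0,0,0,0.03,0,0,0,0,0,0,0.03,0,0,0,0,0,0,0.03]}}

```text
t: 25.8
tcp_pos: [0.5186, -0.0512, 0.0509]
orientation: [0.01, 1.23, -0.17]
ft_force: [-0.4, -0.3, -1.6]
opening: 0.0435
```

```bash
cat >>h.py <<'E'
C=np.array([.5285,-.0523]);XP=np.array([.9833,-.182]);YP=np.array([.182,.9833])
def inp(q): q=np.asarray(q); return np.array([(q[:2]-C)@XP,(q[:2]-C)@YP,q[2]]).round(4)
E
python3 - <<'E'
from h import *
st=r.state();pose(st);M=R.from_euler('xyz',st['orientation']).as_matrix();t=st['tcp_pos'];b=t+M[:,0]*.01
for q in [t,b-M[:,2]*.022,b+M[:,2]*.022,t-M[:,0]*.058+M[:,2]*.095]: print(inp(q))
E
```

```text
t 25.8 tcp [ 0.5186 -0.0512  0.0509] x [ 0.329 -0.056 -0.942] zjaw [ 0.927 -0.168  0.334] jawyaw -10.3 op 0.0435 F [-0.35 -0.31 -1.63] M [-0.031  0.285 -0.026] q [-0.26  0.46  2.05  0.11  0.29 -0.18]
[-0.0099 -0.0007  0.0509]
[-0.0273 -0.0007  0.0342]
[ 0.0142 -0.0006  0.0489]
[ 0.0602 -0.0007  0.1374]
```

Emit:
{"api": "carry_out", "payload": {"deltas": [0,0,0,0,0,0,0.065,0,0,0,0,0,0,0.065,0,0,0,0,0,0,0.065,0,0,0,0,0,0,0.065,0,0,0,-0.002,0,0.01,0.065,0,0,0,-0.005,0,0.02,0.065,0,0,0,-0.005,0,0.03,0.065,0,0,0,-0.005,0,0.03,0.065,0,0,0,0,0,0.02,0.065,0,0,0,0,0,0,0.065]}}

```text
t: 26.8
tcp_pos: [0.4996, -0.0512, 0.1676]
orientation: [0.007, 1.23, -0.172]
ft_force: [-0.2, -0.1, 0.6]
opening: 0.0652
```

```bash
python3 - <<'E'
from h import *
st,p,d,K,T=look('w19');pose(st)
E
```

```text
t 26.8 tcp [ 0.4996 -0.0512  0.1676] x [ 0.329 -0.057 -0.942] zjaw [ 0.927 -0.169  0.334] jawyaw -10.31 op 0.0652 F [-0.23 -0.11  0.61] M [-0.045  0.327  0.069] q [-0.28  0.22  1.97  0.06  0.62 -0.14]
```

View pics/w19.png

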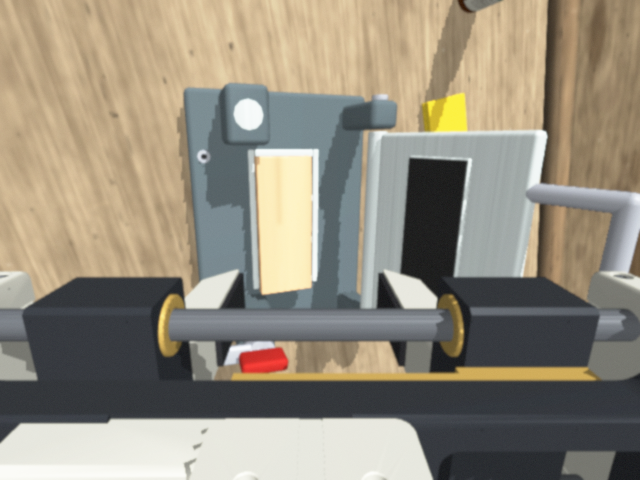

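```bash
python3 - <<'E'
from h import *
im=cv2.imread('pics/w19.png')
cv2.imwrite('pics/c19.png',cv2.resize(im[130:310,220:350],None,fx=4.5,fy=3.3,interpolation=cv2.INTER_CUBIC))
f=np.load('pics/w19_T.npz');K,T=f['K'],f['T'];D=np.load('pics/w19.npy');P=cloud(K,T,D)
for (a,b) in [(165,268),(165,300),(220,268),(220,300),(270,272),(270,300)]: print(inp(np.median(P[a-4:a+5,b-4:b+5].reshape(-1,3),0)))
E
```

```text
[-0.0193  0.0483  0.0435]
[0.0063 0.0478 0.0435]
[-0.0206  0.0057  0.0435]
[0.0059 0.0037 0.0436]
[-0.0182 -0.0367  0.0434]
[ 0.0057 -0.0396  0.0436]
```

View pics/c19.png

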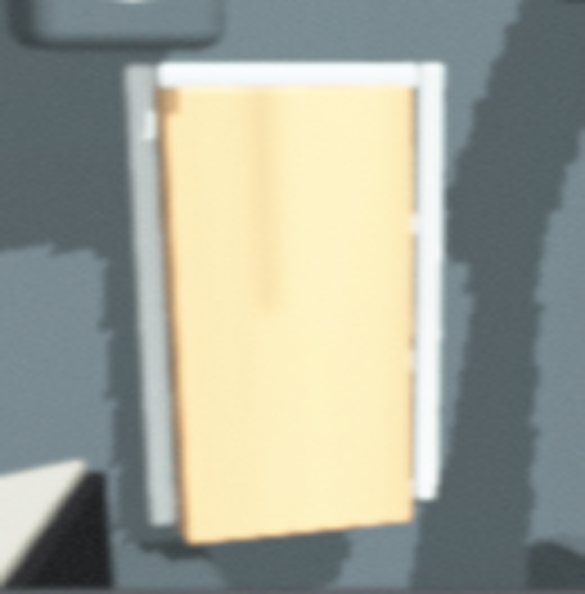

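```bash
python3 - <<'E'
from h import *
f=np.load('pics/w19_T.npz');K,T=f['K'],f['T']
P=quad('b',K,T,[(255.6,156.4),(312,156.7),(311.8,287.6),(261.1,295)],.0437)
for p in P: print(inp([*p,.044]))
print(inp([*P.mean(0),.044]))
E
```

```text
b mean [ 0.5223 -0.0526] sides [0.0446, 0.1112, 0.0446, 0.1122] ang [ -11.5 -100.3  169.8   79.7]
[-0.0285  0.0548  0.044 ]
[0.0161 0.054  0.044 ]
[ 0.0165 -0.0572  0.044 ]
[-0.0282 -0.0574  0.044 ]
[-0.006  -0.0014  0.044 ]
```

Emit:
{"api": "carry_out", "payload": {"deltas": [1.18,6.4,0,-0.015,0.004,0,0.03,1.18,6.4,0,-0.015,0.004,0,0.0,1.18,6.4,0,-0.01,0.004,0,0.0,0,0,8.5,0,0,0,0.0,0,0,8.5,0,0,0,0.0,0,0,8.5,0,0,0,0.0,0,0,8.5,0,0,0,0.0,0,0,8.5,0,0,0,0.0,0,0,8.5,0,0,0,0.0,0,0,8.5,0,0,0,0.0]}}

```text
t: 27.85
tcp_pos: [0.4498, -0.0371, 0.1555]
orientation: [2.738, 1.535, -2.671]
ft_force: [0.2, -0.1, 0.1]
opening: 0.0005
```

Emit:
{"api": "carry_out", "payload": {"deltas": [0,0,8.0,0,0,0,0.0,0,0,8.0,0,0,-0.01,0.0,0,0,8.0,0,0,-0.02,0.0,0,0,2.0,0,0,-0.02,0.0,0,0,0,0,0,-0.01,0.0,0,0,0,0,0,0,0.0,0,0,0,0,0,0,0.0,0,0,0,0,0,0,0.0,0,0,0,0,0,0,0.0,0,0,0,0,0,0,0.0]}}

```text
t: 28.85
tcp_pos: [0.4465, -0.0363, 0.0889]
orientation: [2.53, 1.529, -2.405]
ft_force: [0.3, -0.4, 0.9]
opening: 0.0003
```

```bash
python3 - <<'E'
from h import *
st,p,d,K,T=look('w20');pose(st);print(inp(st['tcp_pos']))
E
```

```text
t 28.85 tcp [ 0.4465 -0.0363  0.0889] x [-0.031 -0.028 -0.999] zjaw [ 0.221  0.975 -0.034] jawyaw 77.23 op 0.0003 F [ 0.33 -0.37  0.94] M [ 0.006 -0.022 -0.022] q [-0.23  0.41  1.9  -0.04  0.86 -1.55]
[-0.0835  0.0008  0.0889]
```

View pics/w20.png

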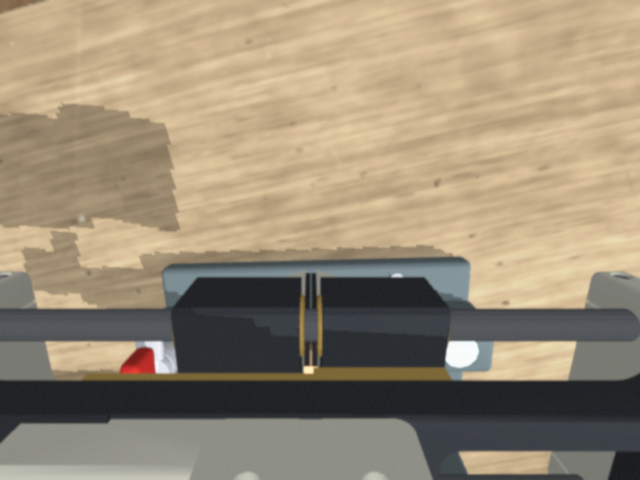

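Emit:
{"api": "carry_out", "payload": {"deltas": [0,0,1.0,0,0,-0.01,0.0,0,0,1.0,0,0,-0.01,0.0,0,0,0,0,0,-0.01,0.0,0,0,0,0.005,-0.001,-0.005,0.0,0,0,0,0.01,-0.002,-0.003,0.0,0,0,0,0.01,-0.002,0,0.0,0,0,0,0.003,-0.001,0,0.0,0,0,0,0,0,0,0.0,0,0,0,0,0,0,0.0,0,0,0,0,0,0,0.0]}}

```text
t: 29.9
tcp_pos: [0.478, -0.0431, 0.0476]
orientation: [2.557, 1.53, -2.341]
ft_force: [-0.3, 0.1, -0.3]
opening: 0.0001
```

```bash
python3 - <<'E'
from h import *
st,p,d,K,T=look('w21');pose(st);print(inp(st['tcp_pos']))
E
```

```text
t 29.9 tcp [ 0.478  -0.0431  0.0476] x [-0.028 -0.029 -0.999] zjaw [ 0.184  0.982 -0.034] jawyaw 79.39 op 0.0001 F [-0.33  0.1  -0.33] M [ 0.03   0.019 -0.057] q [-0.23  0.52  1.85 -0.05  0.79 -1.58]
[-0.0514 -0.0001  0.0476]
```

View pics/w21.png

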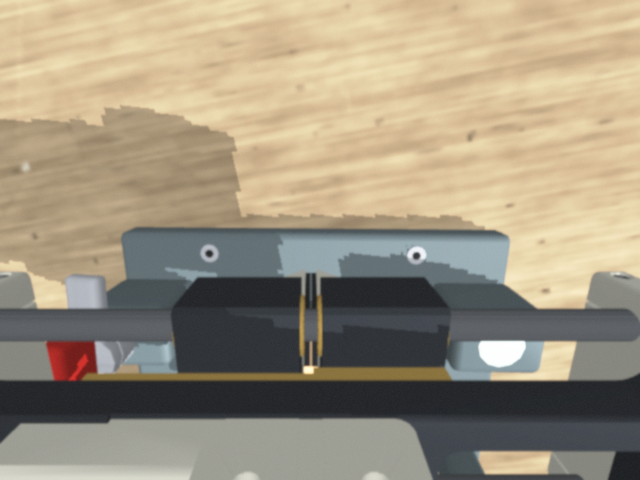

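Emit:
{"api": "carry_out", "payload": {"deltas": [0,0,0,0.004,-0.0007,0,0.0,0,0,0,0.004,-0.0007,0,0.0,0,0,0,0.004,-0.0007,0,0.0,0,0,0,0.003,-0.0007,0,0.0,0,0,0,0.0015,0,0,0.0,0,0,0,0,0,0,0.0,0,0,0,0,0,0,0.0,0,0,0,0,0,0,0.0,0,0,0,0,0,0,0.0,0,0,0,0,0,0,0.0]}}

```text
t: 30.95
tcp_pos: [0.4955, -0.0459, 0.0479]
orientation: [2.557, 1.53, -2.341]
ft_force: [0.2, 0.2, -0.6]
opening: 0.0004
```

```bash
python3 - <<'E'
from h import *
st=r.state();pose(st);print(inp(st['tcp_pos']))
E
```

```text
t 30.95 tcp [ 0.4955 -0.0459  0.0479] x [-0.028 -0.029 -0.999] zjaw [ 0.184  0.982 -0.034] jawyaw 79.4 op 0.0004 F [ 0.18  0.18 -0.57] M [ 0.047  0.012 -0.005] q [-0.22  0.54  1.8  -0.05  0.82 -1.58]
[-0.0336  0.0002  0.0479]
```

Emit:
{"api": "carry_out", "payload": {"deltas": [0,0,0,-0.01,0.002,0,0.0,0,0,0,-0.015,0.003,0.005,0.0,0,0,0,-0.01,0,0.02,0.0,0,0,0,0,0,0.035,0.0,0,0,0,0,0,0.04,0.0,0,0,0,0.005,0,0.04,0.0,0,0,0,0.02,0,0.03,0.0,0,0,0,0.03,0,0.02,0.0,0,0,0,0.02,0,0,0.0,0,0,0,0,0,0,0.0]}}

```text
t: 31.95
tcp_pos: [0.5254, -0.0382, 0.2449]
orientation: [2.412, 1.526, -2.486]
ft_force: [0.3, -0.1, -0.2]
opening: 0.0008
```

```bash
python3 - <<'E'
from h import *
st,p,d,K,T=look('w22');pose(st);print(inp(st['tcp_pos']))
E
```

```text
t 31.95 tcp [ 0.5254 -0.0382  0.2449] x [-0.035 -0.027 -0.999] zjaw [ 0.184  0.982 -0.033] jawyaw 79.4 op 0.0008 F [ 0.27 -0.09 -0.2 ] M [-0.025 -0.027  0.038] q [-0.2   0.36  1.47 -0.03  1.34 -1.58]
[-0.0056  0.0133  0.2449]
```

View pics/w22.png

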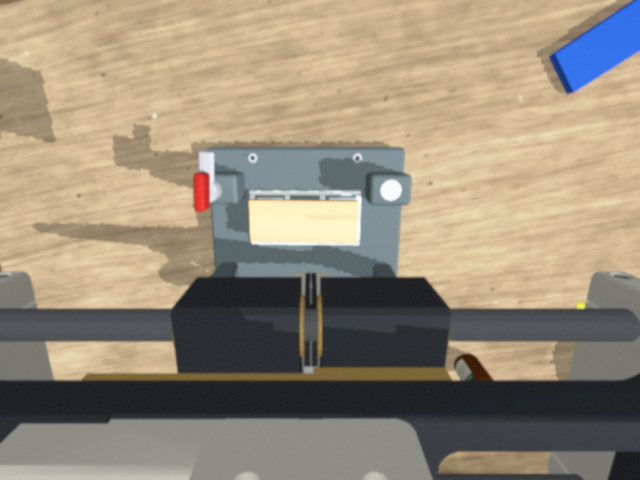

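```bash
python3 - <<'E'
from h import *
im=cv2.imread('pics/w22.png')
cv2.imwrite('pics/c22.png',cv2.resize(im[140:290,190:420],None,fx=3.4,fy=3.4,interpolation=cv2.INTER_CUBIC))
f=np.load('pics/w22_T.npz');K,T=f['K'],f['T'];D=np.load('pics/w22.npy');P=cloud(K,T,D)
for (a,b) in [(205,258),(205,350),(235,258),(235,350),(220,300)]: print(inp(np.median(P[a-4:a+5,b-4:b+5].reshape(-1,3),0)))
E
```

```text
[-0.0179 -0.0472  0.0437]
[-0.0183  0.0466  0.0434]
[ 0.0138 -0.0483  0.0434]
[0.013  0.0474 0.0433]
[-0.0026 -0.0043  0.0436]
```

View pics/c22.png

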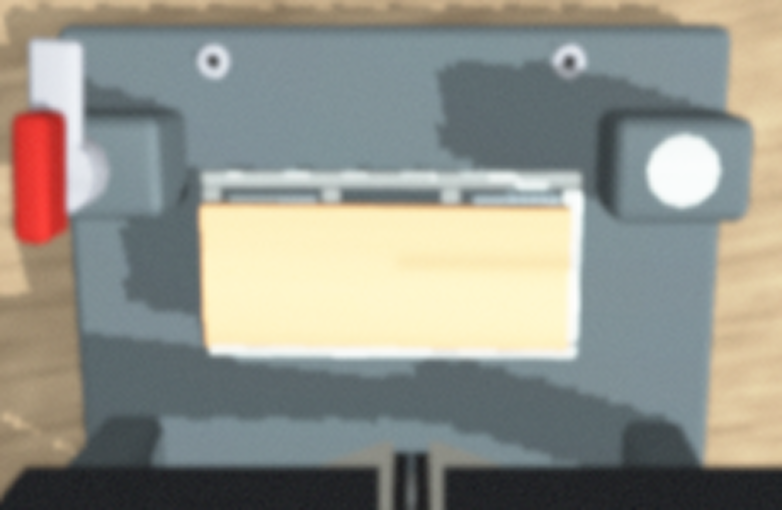

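```bash
python3 - <<'E'
from h import *
f=np.load('pics/w22_T.npz');K,T=f['K'],f['T']
g=lambda x,y:(190+x/3.4,140+y/3.4)
P=quad('b',K,T,[g(200,207),g(570,207),g(573,349),g(207,349)],.0437)
print(inp([*P.mean(0),.044]))
P=quad('rib',K,T,[g(202,174),g(582,174),g(578,357),g(208,357)],.023);print(inp([*P.mean(0),.044]))
# bar location at lid angle th
for th in (1.75,1.8,1.85):
    b=.062-.155*np.cos(th);z=.065+.155*np.sin(th); q=C+XP*b; print(th,b,q.round(4),z)
E
```

```text
b mean [ 0.5279 -0.0527] sides [0.1105, 0.0436, 0.1125, 0.0441] ang [  79.7   -7.5 -100.1  169.8]
[-0.0005 -0.0005  0.044 ]
rib mean [ 0.5284 -0.0523] sides [0.1193, 0.0592, 0.1206, 0.0598] ang [  79.7   -9.9 -100.   168.9]
[-0.0001 -0.      0.044 ]
1.75 0.08962813862567127 [ 0.6166 -0.0686] 0.21751782176546022
1.8 0.0972163246774285 [ 0.6241 -0.07  ] 0.21594638278612024
1.85 0.1047164882577995 [ 0.6315 -0.0714] 0.2139976564611715
```

Emit:
{"api": "carry_out", "payload": {"deltas": [0,0,0,0.01,-0.003,0.01,0.0,0,0,0,0.02,-0.006,0,0.0,0,0,0,0.025,-0.007,0,0.0,0,0,0,0.025,-0.007,0,0.0,0,0,0,0.02,-0.006,0,0.0,0,0,0,0.015,-0.005,0,0.0,0,0,0,0.008,-0.003,0,0.0,0,0,0,0,0,0,0.0,0,0,0,0,0,0,0.0,0,0,0,0,0,0,0.0]}}

```text
t: 33.0
tcp_pos: [0.6371, -0.0745, 0.2492]
orientation: [2.139, 1.508, -2.759]
ft_force: [-1.1, -0.2, 0.2]
opening: 0.0001
```

```bash
python3 - <<'E'
from h import *
st,p,d,K,T=look('w23');pose(st);print(inp(st['tcp_pos']))
E
```

```text
t 33.0 tcp [ 0.6371 -0.0745  0.2492] x [-0.058 -0.023 -0.998] zjaw [ 0.183  0.983 -0.033] jawyaw 79.46 op 0.0001 F [-1.13 -0.19  0.19] M [ 0.023  0.024 -0.078] q [-0.22  0.59  1.08 -0.04  1.52 -1.6 ]
[ 0.1109 -0.0021  0.2492]
```

View pics/w23.png

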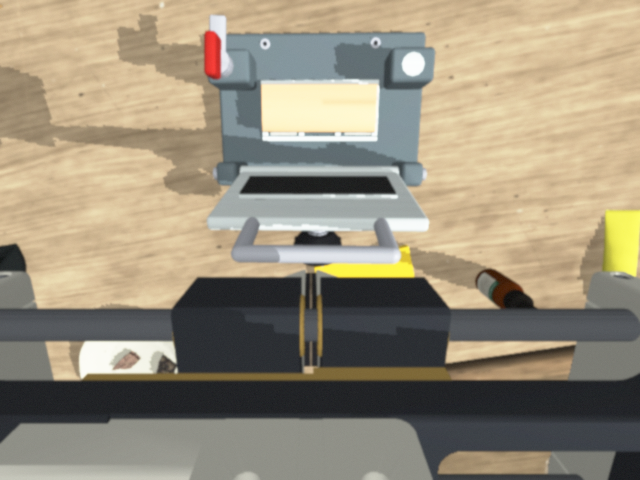

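Emit:
{"api": "carry_out", "payload": {"deltas": [0,0,0,0.01,-0.002,0,0.0,0,0,0,0.009,0,0,0.0,0,0,0,0,0,0,0.0,0,0,0,0,0,-0.01,0.0,0,0,0,0,0,-0.012,0.0,0,0,0,0,0,-0.012,0.0,0,0,0,0,0,-0.008,0.0,0,0,0,0,0,0,0.0,0,0,0,0,0,0,0.0,0,0,0,0,0,0,0.0]}}

```text
t: 34.05
tcp_pos: [0.6525, -0.0751, 0.2042]
orientation: [2.118, 1.506, -2.779]
ft_force: [-0.0, -0.2, 0.1]
opening: 0.0002
```

```bash
python3 - <<'E'
from h import *
st,p,d,K,T=look('w24');pose(st);print(inp(st['tcp_pos']))
print(inp(pix_plane(K,T,255,318,.216)))
f=np.load('pics/w23_T.npz');print(inp(pix_plane(f['K'],f['T'],255,318,.216)))
E
```

```text
t 34.05 tcp [ 0.6525 -0.0751  0.2042] x [-0.06  -0.023 -0.998] zjaw [ 0.182  0.983 -0.034] jawyaw 79.52 op 0.0002 F [-0.04 -0.23  0.11] M [ 0.097 -0.044  0.007] q [-0.21  0.65  1.1  -0.04  1.45 -1.6 ]
[1.261e-01 2.000e-04 2.042e-01]
[0.1019 0.0036 0.216 ]
[0.0992 0.0009 0.216 ]
```

View pics/w24.png

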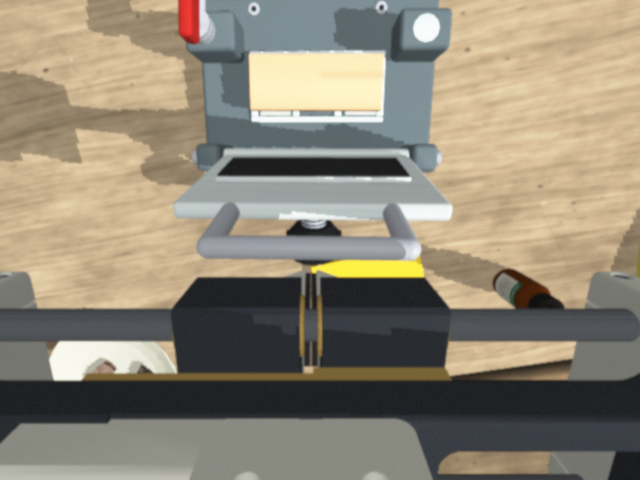

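Emit:
{"api": "carry_out", "payload": {"deltas": [0,0,0,-0.008,0.0015,0,0.0,0,0,0,-0.009,0.0017,0,0.0,0,0,0,-0.009,0.0017,0,0.0,0,0,0,-0.009,0.0017,0,0.0,0,0,0,-0.009,0.0017,0,0.0,0,0,0,-0.009,0.0017,0,0.0,0,0,0,-0.009,0.0017,0,0.0,0,0,0,-0.009,0.0017,0,0.0,0,0,0,-0.008,0.0015,0,0.0,0,0,0,0,0,0,0.0]}}

```text
t: 35.1
tcp_pos: [0.5744, -0.0605, 0.2114]
orientation: [2.443, 1.526, -2.454]
ft_force: [-0.1, 0.4, 1.4]
opening: 0.0008
```

```bash
python3 - <<'E'
from h import *
st,p,d,K,T=look('w25');pose(st);print(inp(st['tcp_pos']))
p,d=r.snapshot('scene');cv2.imwrite('pics/c25.png',cv2.resize(p[100:270,300:500,::-1],None,fx=4,fy=3.5,interpolation=cv2.INTER_CUBIC))
E
```

```text
t 35.1 tcp [ 0.5744 -0.0605  0.2114] x [-0.034 -0.028 -0.999] zjaw [ 0.183  0.983 -0.034] jawyaw 79.47 op 0.0008 F [-0.05  0.37  1.38] M [ 0.019 -0.083  0.02 ] q [-0.22  0.47  1.38 -0.04  1.31 -1.6 ]
[0.0466 0.0003 0.2114]
```

View pics/w25.png

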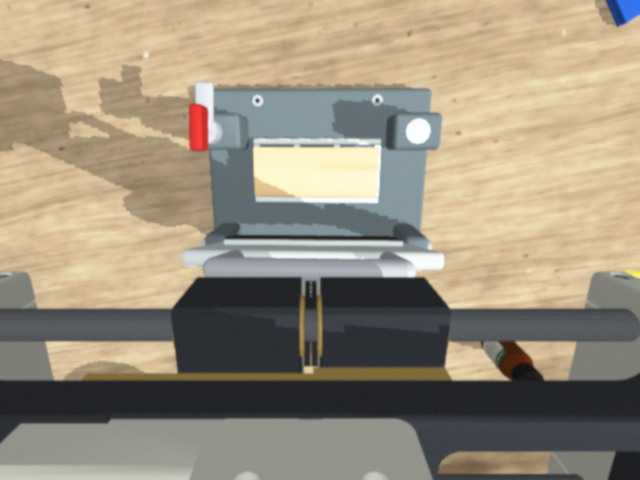

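View pics/c25.png

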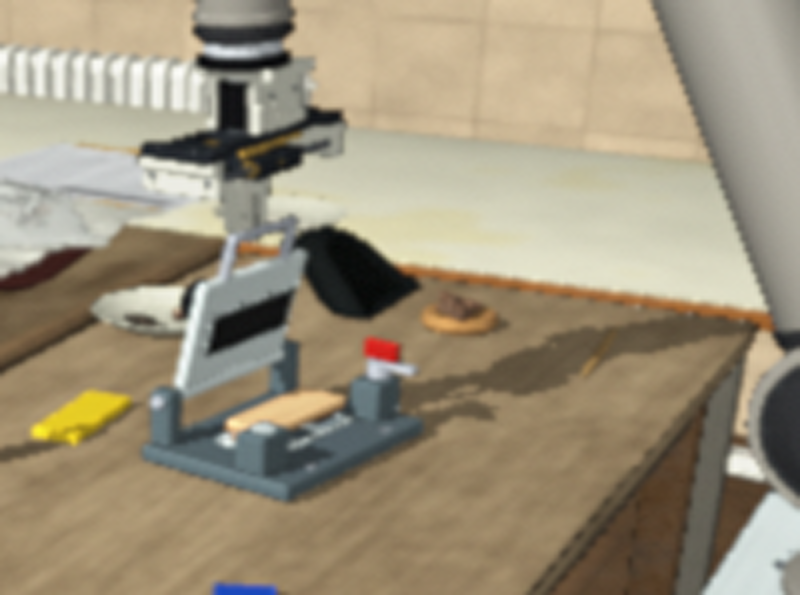

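Emit:
{"api": "carry_out", "payload": {"deltas": [0,0,0,-0.008,0.0015,-0.003,0.0,0,0,0,-0.008,0.0015,-0.003,0.0,0,0,0,-0.008,0.0015,-0.003,0.0,0,0,0,-0.008,0.0015,-0.004,0.0,0,0,0,-0.008,0.0015,-0.004,0.0,0,0,0,-0.008,0.0015,-0.004,0.0,0,0,0,-0.007,0.001,-0.004,0.0,0,0,0,-0.006,0.001,-0.002,0.0,0,0,0,0,0,0,0.0,0,0,0,0,0,0,0.0]}}

```text
t: 36.2
tcp_pos: [0.5087, -0.0487, 0.1818]
orientation: [2.452, 1.527, -2.445]
ft_force: [0.2, 0.3, 0.1]
opening: 0.0003
```

```bash
python3 - <<'E'
from h import *
st,p,d,K,T=look('w26');pose(st);print(inp(st['tcp_pos']))
p,d=r.snapshot('scene');cv2.imwrite('pics/c26.png',cv2.resize(p[100:270,300:500,::-1],None,fx=4,fy=3.5,interpolation=cv2.INTER_CUBIC))
E
```

```text
t 36.2 tcp [ 0.5087 -0.0487  0.1818] x [-0.034 -0.028 -0.999] zjaw [ 0.183  0.983 -0.034] jawyaw 79.46 op 0.0003 F [0.23 0.31 0.05] M [ 0.091 -0.05  -0.009] q [-0.22  0.38  1.62 -0.04  1.17 -1.6 ]
[-2.020e-02 -1.000e-04  1.818e-01]
```

View pics/c26.png

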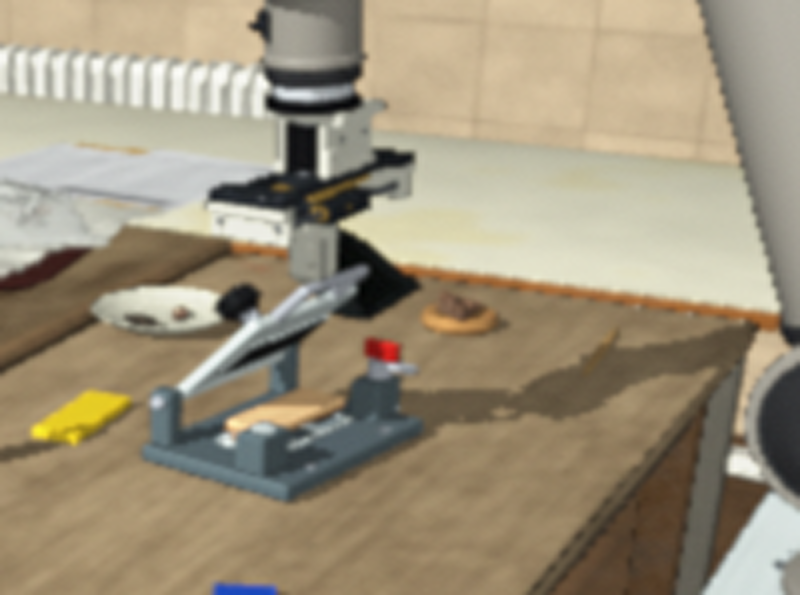

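Emit:
{"api": "carry_out", "payload": {"deltas": [0,0,0,0,0,0.02,0.0,0,0,0,0,0,0.03,0.0,0,0,0,0,0,0.02,0.0,0,0,0,0,0,0,0.03,0,0,0,0,0,0,0.05,0,0,0,0,0,0,0.05,0,0,0,0,0,0,0.05,0,0,0,0,0,0,0.05,0,0,0,0,0,0,0.05,0,0,0,0,0,0,0.05]}}

```text
t: 37.3
tcp_pos: [0.5076, -0.0486, 0.2497]
orientation: [2.319, 1.521, -2.578]
ft_force: [0.9, 0.1, -0.8]
opening: 0.049
```

```bash
python3 - <<'E'
from h import *
st,p,d,K,T=look('w27');pose(st);print(inp(st['tcp_pos']))
p,d=r.snapshot('scene');cv2.imwrite('pics/c27.png',cv2.resize(p[100:270,300:500,::-1],None,fx=4,fy=3.5,interpolation=cv2.INTER_CUBIC))
E
```

```text
t 37.3 tcp [ 0.5076 -0.0486  0.2497] x [-0.042 -0.026 -0.999] zjaw [ 0.183  0.983 -0.034] jawyaw 79.46 op 0.049 F [ 0.94  0.09 -0.84] M [ 0.075 -0.034  0.006] q [-0.22  0.33  1.51 -0.04  1.34 -1.6 ]
[-2.120e-02 -2.000e-04  2.497e-01]
```

View pics/c27.png

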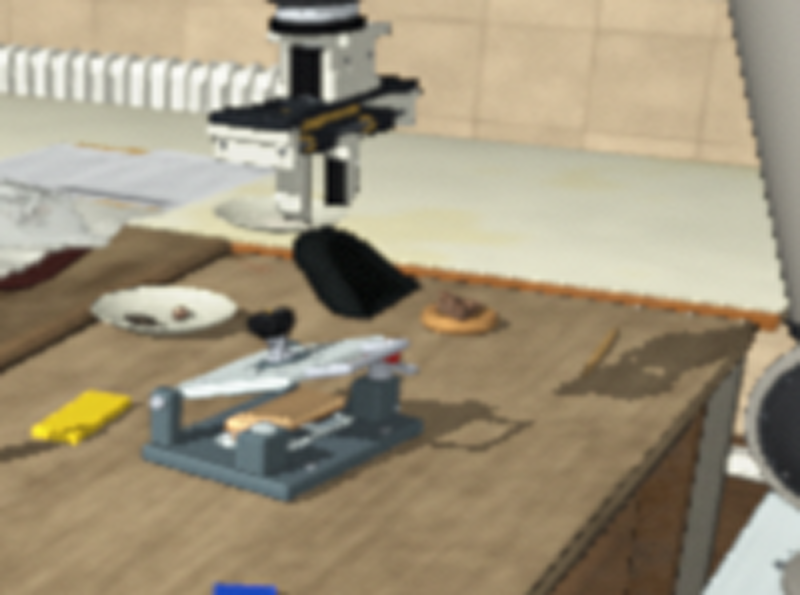

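View pics/w27.png

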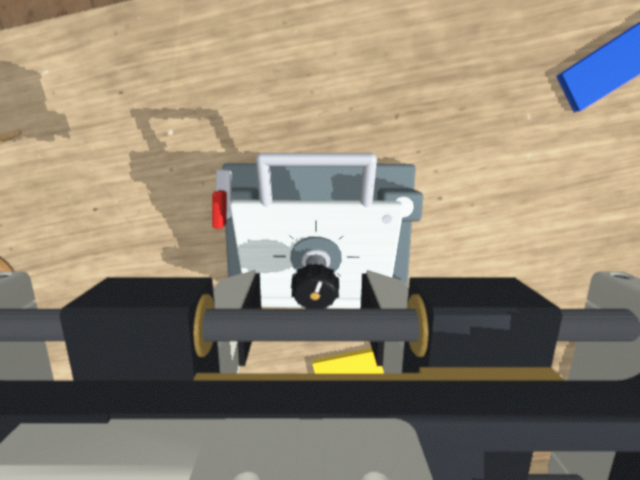

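Emit:
{"api": "carry_out", "payload": {"deltas": [0,0,0,-0.007,-0.02,-0.005,0.05,0,0,0,-0.007,-0.02,-0.005,0.05,0,0,0,-0.007,-0.02,-0.005,0.05,0,0,0,-0.007,-0.018,-0.005,0.05,0,0,0,0,0,0,0.05,0,0,0,0,0,0,0.05,0,0,0,0,0,0,0.05,0,0,0,0,0,0,0.05,0,0,0,0,0,0,0.05,0,0,0,0,0,0,0.05]}}

```text
t: 38.4
tcp_pos: [0.4803, -0.1264, 0.2303]
orientation: [2.356, 1.524, -2.537]
ft_force: [-0.7, -0.8, 0.3]
opening: 0.0499
```

Emit:
{"api": "carry_out", "payload": {"deltas": [0,0,0,0,0,0,0.04,0,0,0,0,0,0,0.04,0,0,0,0,0,0,0.04,0,0,0,0,0,0,0.04,0,0,0,0,0,0,0.04,0,0,0,0,0,0,0.04,0,0,0,0,0,0,0.04,0,0,0,0,0,0,0.04,0,0,0,0,0,0,0.04,0,0,0,0,0,0,0.04]}}

```text
t: 39.4
tcp_pos: [0.4805, -0.1259, 0.2304]
orientation: [2.358, 1.525, -2.534]
ft_force: [-0.9, -0.0, -0.3]
opening: 0.04
```

```bash
python3 - <<'E'
from h import *
st,p,d,K,T=look('w28');pose(st);print(inp(st['tcp_pos']))
p,d=r.snapshot('scene');cv2.imwrite('pics/c28.png',cv2.resize(p[170:270,300:440,::-1],None,fx=5.5,fy=5.5,interpolation=cv2.INTER_CUBIC))
D=np.load('pics/w28.npy');P=cloud(K,T,D);np.save('pics/P28.npy',P)
E
```

```text
t 39.4 tcp [ 0.4805 -0.1259  0.2304] x [-0.038 -0.026 -0.999] zjaw [ 0.178  0.983 -0.033] jawyaw 79.72 op 0.04 F [-0.94 -0.01 -0.27] M [ 0.024 -0.011 -0.035] q [-0.39  0.31  1.58 -0.04  1.27 -1.76]
[-0.0338 -0.0811  0.2304]
```

View pics/c28.png

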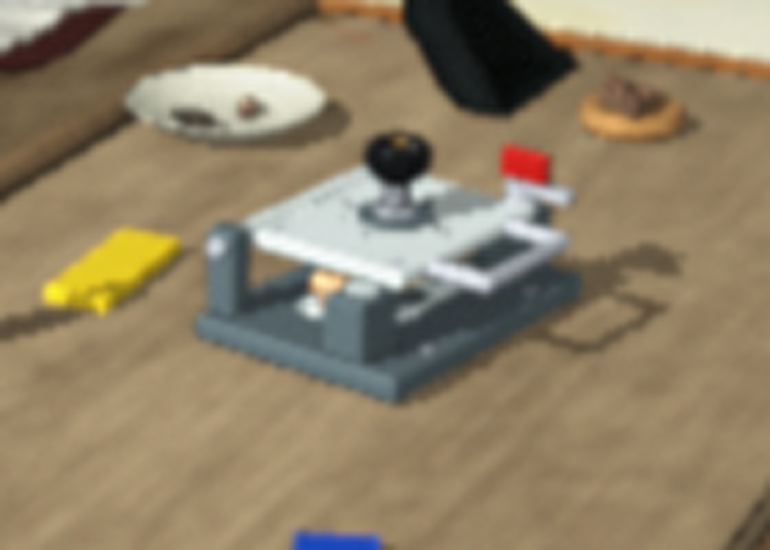

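View pics/w28.png

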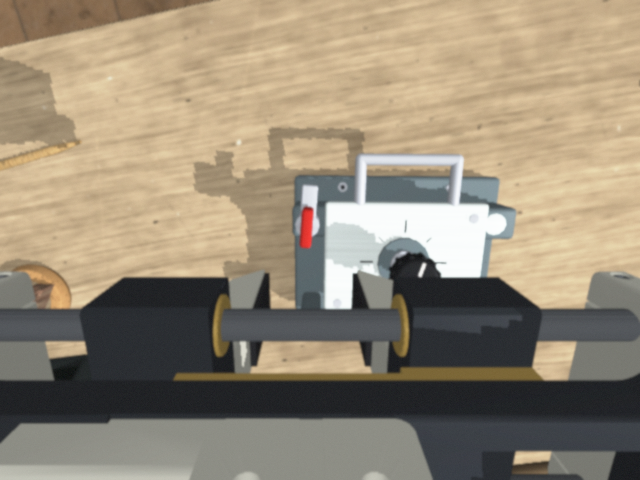

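```bash
python3 - <<'E'
from h import *
P=np.load('pics/P28.npy')
for a,b in [(212,345),(212,400),(212,470),(240,345),(240,470),(230,306),(215,306),(160,410),(265,345),(255,470),(262,410)]: print((a,b),inp(np.median(P[a-2:a+3,b-2:b+3].reshape(-1,3),0)))
im=cv2.imread('pics/w28.png')
cv2.imwrite('pics/c28b.png',cv2.resize(im[150:310,280:520],None,fx=3.3,fy=3.3,interpolation=cv2.INTER_CUBIC))
E
```

```text
(212, 345) [-0.047  -0.0554  0.0697]
(212, 400) [-0.0475 -0.0061  0.0695]
(212, 470) [-0.0482  0.0559  0.0693]
(240, 345) [-0.0213 -0.0549  0.0693]
(240, 470) [-0.0227  0.0586  0.0694]
(230, 306) [-0.0362 -0.0893  0.0969]
(215, 306) [-0.0489 -0.0894  0.0967]
(160, 410) [-0.0932 -0.0006  0.0693]
(265, 345) [ 0.0036 -0.0539  0.0693]
(255, 470) [-0.0082  0.06    0.0697]
(262, 410) [-0.0167 -0.0071  0.1191]
```

View pics/c28b.png

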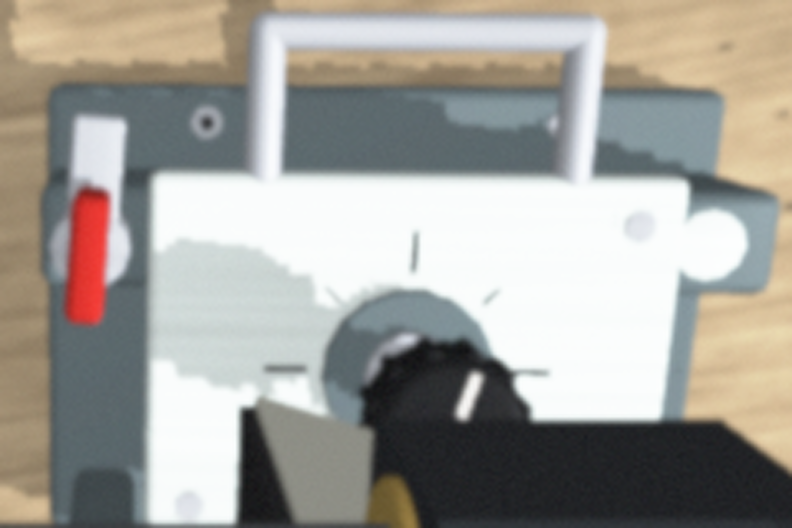

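```bash
python3 - <<'E'
from h import *
f=np.load('pics/w28_T.npz');K,T=f['K'],f['T']
g=lambda x,y,z: inp(pix_plane(K,T,150+y/3.3,280+x/3.3,z))
for q in [(92,190),(82,322),(76,190),(109,192),(67,322),(101,324)]: print(q,g(*q,.097))
print('disc',g(50,250,.065),g(130,250,.065),'arm',g(72,118,.074),g(126,118,.074))
E
```

```text
(92, 190) [-0.0552 -0.0878  0.097 ]
(82, 322) [-0.021  -0.0903  0.097 ]
(76, 190) [-0.0551 -0.0918  0.097 ]
(109, 192) [-0.0547 -0.0835  0.097 ]
(67, 322) [-0.0209 -0.0941  0.097 ]
(101, 324) [-0.0205 -0.0854  0.097 ]
disc [-0.0329 -0.1008  0.065 ] [-0.0331 -0.0784  0.065 ] arm [-0.0707 -0.0941  0.074 ] [-0.0708 -0.0797  0.074 ]
```

Emit:
{"api": "carry_out", "payload": {"deltas": [0.5,-0.7,0,-0.0015,-0.0025,-0.012,0.04,0.5,-0.7,0,-0.0015,-0.0025,-0.014,0.04,0.5,-0.8,0,-0.0015,-0.0022,-0.014,0.04,0,0,0,0,0,-0.014,0.04,0,0,0,0,0,-0.014,0.04,0,0,0,0,0,-0.014,0.04,0,0,0,0,0,-0.014,0.04,0,0,0,0,0,-0.01,0.04,0,0,0,0,0,0,0.04,0,0,0,0,0,0,0.04]}}

```text
t: 40.5
tcp_pos: [0.4766, -0.1337, 0.1218]
orientation: [-1.523, 1.565, -0.132]
ft_force: [-0.6, -0.5, 0.5]
opening: 0.0397
```

```bash
python3 - <<'E'
from h import *
st,p,d,K,T=look('w29');pose(st);print(inp(st['tcp_pos']))
E
```

```text
t 40.5 tcp [ 0.4766 -0.1337  0.1218] x [ 0.005 -0.001 -1.   ] zjaw [0.179 0.984 0.   ] jawyaw 79.69 op 0.0397 F [-0.62 -0.49  0.48] M [-0.031  0.008  0.   ] q [-0.43  0.41  1.77  0.    0.96 -1.82]
[-0.0362 -0.0895  0.1218]
```

View pics/w29.png

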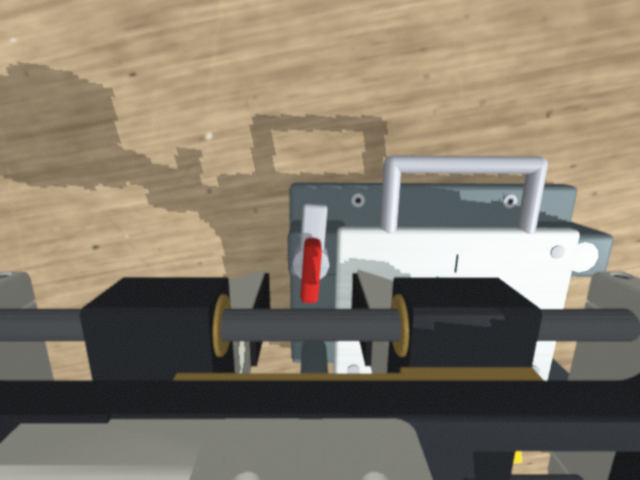

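Emit:
{"api": "carry_out", "payload": {"deltas": [0,0,0,0,0,-0.01,0.04,0,0,0,0,0,-0.01,0.04,0,0,0,0,0,-0.008,0.04,0,0,0,0,0,-0.003,0.04,0,0,0,0,0,0,0.03,0,0,0,0,0,0,0.0,0,0,0,0,0,0,0.0,0,0,0,0,0,0,0.0,0,0,0,0,0,0,0.0,0,0,0,0,0,0,0.0], "squeeze": 20}}

```text
t: 41.55
tcp_pos: [0.4775, -0.1339, 0.0895]
orientation: [-1.604, 1.563, -0.213]
ft_force: [-0.1, -0.6, -2.8]
opening: 0.01
```

```bash
python3 - <<'E'
from h import *
st=r.state();pose(st);print(inp(st['tcp_pos']))
E
```

```text
t 41.55 tcp [ 0.4775 -0.1339  0.0895] x [ 0.008 -0.002 -1.   ] zjaw [ 0.179  0.984 -0.   ] jawyaw 79.68 op 0.01 F [-0.13 -0.56 -2.81] M [-0.083 -0.076 -0.076] q [-0.43  0.46  1.8   0.    0.87 -1.82]
[-0.0353 -0.0895  0.0895]
```

Emit:
{"api": "carry_out", "payload": {"deltas": [0,0,-5,0,0,0,0.0,0,0,-6,0,0,0,0.0,0,0,-6,0,0,0,0.0,0,0,-6,0,0,0,0.0,0,0,-6,0,0,0,0.0,0,0,-6,0,0,0,0.0,0,0,-6,0,0,0,0.0,0,0,-5,0,0,0,0.0,0,0,-3,0,0,0,0.0,0,0,0,0,0,0,0.0]}}

```text
t: 42.55
tcp_pos: [0.4773, -0.1341, 0.0895]
orientation: [-1.714, 1.562, -1.211]
ft_force: [-0.3, 1.2, -1.5]
opening: 0.01
```

```bash
python3 - <<'E'
from h import *
st,p,d,K,T=look('w30');pose(st);print(inp(st['tcp_pos']))
E
```

```text
t 42.55 tcp [ 0.4773 -0.1341  0.0895] x [ 0.003 -0.008 -1.   ] zjaw [ 0.876  0.482 -0.001] jawyaw 28.8 op 0.01 F [-0.34  1.24 -1.53] M [-0.048 -0.01   0.012] q [-0.42  0.46  1.8  -0.01  0.88 -0.92]
[-0.0355 -0.0898  0.0895]
```

View pics/w30.png

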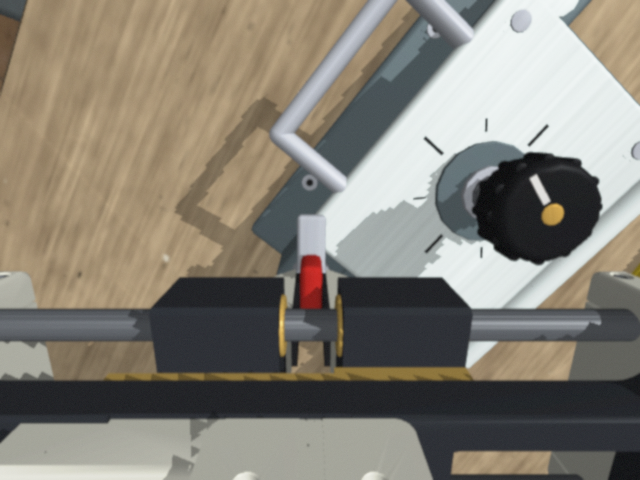

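Emit:
{"api": "carry_out", "payload": {"deltas": [0,0,-5,0,0,0,0.0,0,0,-6,0,0,0,0.0,0,0,-6,0,0,0,0.0,0,0,-6,0,0,0,0.0,0,0,-6,0,0,0,0.0,0,0,-5,0,0,0,0.0,0,0,-4,0,0,0,0.0,0,0,-2,0,0,0,0.0,0,0,0,0,0,0,0.0,0,0,0,0,0,0,0.0]}}

```text
t: 43.6
tcp_pos: [0.4771, -0.1342, 0.0895]
orientation: [-1.745, 1.561, -1.947]
ft_force: [0.2, -0.2, -2.7]
opening: 0.0099
```

```bash
python3 - <<'E'
from h import *
st,p,d,K,T=look('w31');pose(st);print(inp(st['tcp_pos']))
E
```

```text
t 43.6 tcp [ 0.4771 -0.1342  0.0895] x [-0.004 -0.009 -1.   ] zjaw [ 0.98  -0.201 -0.002] jawyaw -11.6 op 0.0099 F [ 0.18 -0.17 -2.67] M [-0.03   0.033  0.346] q [-0.42  0.46  1.79 -0.01  0.88 -0.21]
[-0.0357 -0.0899  0.0895]
```

View pics/w31.png

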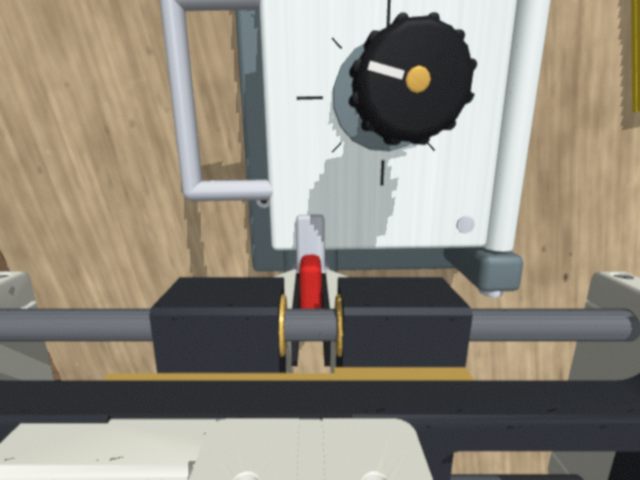

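```bash
python3 - <<'E'
from h import *
for n,s,q in [('w31',(79,418),(69,373)),('w30',(213,552),(180,537))]:
    f=np.load(f'pics/{n}_T.npz');K,T=f['K'],f['T']
    a=inp(pix_plane(K,T,*s,.120));b=inp(pix_plane(K,T,*q,.120)); print(n,a,b,np.degrees(np.arctan2(*(b-a)[[1,0]])))
    D=np.load(f'pics/{n}.npy');P=cloud(K,T,D)
    for (i,j) in [s,(s[0]+25,s[1]),(s[0]-25,s[1]+5),(s[0],s[1]+30)]: print(inp(np.median(P[i-3:i+4,j-3:j+4].reshape(-1,3),0)))
    if n=='w31':
        for i,j in [(97,310),(172,382),(10,389)]: print('tick',inp(pix_plane(K,T,i,j,.07)))
E
```

```text
w31 [-0.0005 -0.0007  0.12  ] [-0.0146  0.0024  0.12  ] 167.60033357369025
[-0.0006 -0.0008  0.1204]
[-0.    -0.008  0.12 ]
[0.0006 0.0063 0.1201]
[ 0.009  -0.0008  0.1199]
tick [-0.0343 -0.0005  0.07  ]
tick [-0.0007 -0.0345  0.07  ]
tick [-0.0003  0.0332  0.07  ]
w30 [-0.001  -0.0005  0.12  ] [-0.0137  0.0037  0.12  ] 161.7005019401396
[-0.0012 -0.0007  0.1206]
[ 0.0061 -0.0063  0.1198]
[-0.0065  0.0062  0.1201]
[0.0072 0.0062 0.1198]
```

Emit:
{"api": "carry_out", "payload": {"deltas": [0,0,0,0,0,0,0.03,0,0,0,0,0,0,0.05,0,0,0,0,0,0,0.05,0,0,0,0,0,0.02,0.05,0,0,0,0,0,0.03,0.05,0,0,0,0,0,0.04,0.06,0,0,0,0,0,0.03,0.06,0,0,0,0.01,0.02,0,0.06,0,0,0,0.01,0.02,0,0.06,0,0,0,0.0,0.0,0,0.06]}}

```text
t: 44.65
tcp_pos: [0.497, -0.0937, 0.2158]
orientation: [-1.498, 1.562, -1.702]
ft_force: [-0.0, -0.9, 0.1]
opening: 0.0598
```

```bash
python3 - <<'E'
from h import *
st,p,d,K,T=look('w32');pose(st);print(inp(st['tcp_pos']))
E
```

```text
t 44.65 tcp [ 0.497  -0.0937  0.2158] x [-0.001 -0.009 -1.   ] zjaw [ 0.979 -0.202  0.001] jawyaw -11.67 op 0.0598 F [-0.03 -0.9   0.07] M [-0.073  0.046 -0.061] q [-0.33  0.32  1.61 -0.01  1.21 -0.13]
[-0.0235 -0.0464  0.2158]
```

View pics/w32.png

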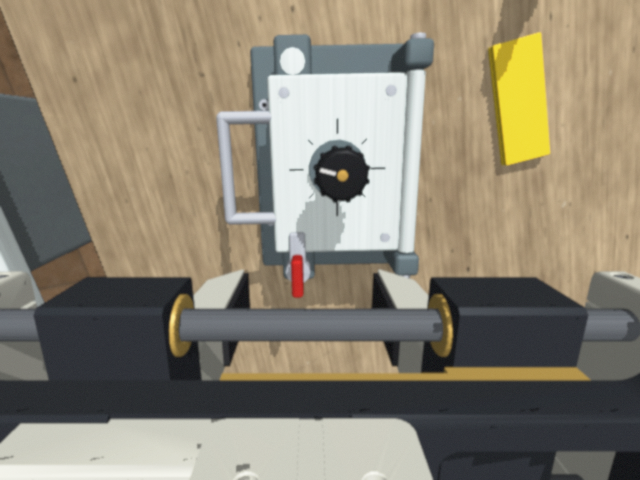

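Emit:
{"api": "carry_out", "payload": {"deltas": [0,0,0,0.008,0.0105,0,0.06,0,0,0,0.008,0.0105,0,0.06,0,0,0,0.008,0.0105,-0.005,0.06,0,0,0,0.0055,0.0075,-0.01,0.06,0,0,0,0,0,-0.015,0.06,0,0,0,0,0,-0.015,0.06,0,0,0,0,0,-0.015,0.06,0,0,0,0,0,-0.012,0.06,0,0,0,0,0,0,0.06,0,0,0,0,0,0,0.06]}}

```text
t: 45.7
tcp_pos: [0.5275, -0.0503, 0.1338]
orientation: [-2.29, 1.558, -2.493]
ft_force: [0.2, 0.1, 0.7]
opening: 0.0598
```

```bash
python3 - <<'E'
from h import *
st,p,d,K,T=look('w33');pose(st);print(inp(st['tcp_pos']))
E
```

```text
t 45.7 tcp [ 0.5275 -0.0503  0.1338] x [-0.01  -0.008 -1.   ] zjaw [ 0.979 -0.202 -0.008] jawyaw -11.63 op 0.0598 F [0.19 0.12 0.75] M [-0.129 -0.015  0.007] q [-0.23  0.46  1.65 -0.01  1.05 -0.03]
[-0.0014  0.0018  0.1338]
```

View pics/w33.png

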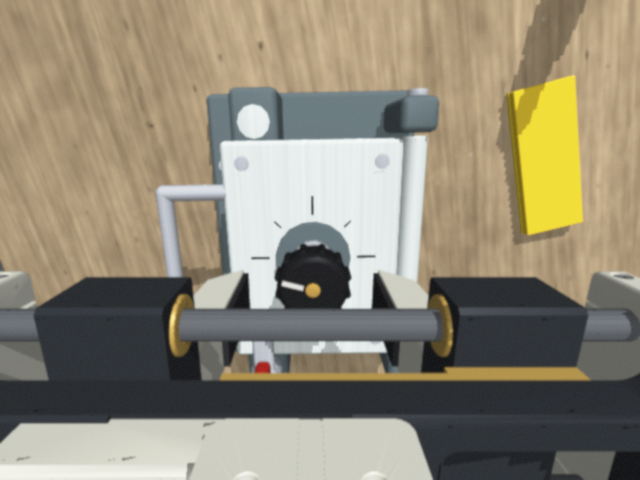

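Emit:
{"api": "carry_out", "payload": {"deltas": [0,0,0,0.0005,-0.003,-0.008,0.06,0,0,0,0,0,-0.01,0.06,0,0,0,0,0,-0.008,0.06,0,0,0,0,0,-0.002,0.06,0,0,0,0,0,0,0.05,0,0,0,0,0,0,0.02,0,0,0,0,0,0,0.02,0,0,0,0,0,0,0.02,0,0,0,0,0,0,0.02,0,0,0,0,0,0,0.02], "squeeze": 25}}

```text
t: 46.75
tcp_pos: [0.5279, -0.0536, 0.1048]
orientation: [-2.213, 1.559, -2.416]
ft_force: [-0.5, 0.3, -1.8]
opening: 0.0367
```

```bash
python3 - <<'E'
from h import *
st=r.state();pose(st);print(inp(st['tcp_pos']))
E
```

```text
t 46.75 tcp [ 0.5279 -0.0536  0.1048] x [-0.009 -0.008 -1.   ] zjaw [ 0.979 -0.202 -0.007] jawyaw -11.64 op 0.0367 F [-0.54  0.35 -1.76] M [-0.152  0.049 -0.051] q [-0.24  0.5   1.68 -0.01  0.98 -0.03]
[-0.0003 -0.0014  0.1048]
```

Emit:
{"api": "carry_out", "payload": {"deltas": [0,0,-7,0,0,-0.0003,0.02,0,0,-8,0,0,-0.0003,0.02,0,0,-8,0,0,-0.0003,0.02,0,0,-8,0,0,-0.0003,0.02,0,0,-8,0,0,-0.0003,0.02,0,0,-8,0,0,-0.0003,0.02,0,0,-8,0,0,-0.0003,0.02,0,0,-8,0,0,-0.0003,0.02,0,0,-8,0,0,-0.0003,0.02,0,0,-5,0,0,-0.0003,0.02]}}

```text
t: 47.75
tcp_pos: [0.5272, -0.053, 0.1021]
orientation: [-2.207, 1.557, 2.495]
ft_force: [-1.0, 0.2, 1.6]
opening: 0.0366
```

```bash
python3 - <<'E'
from h import *
st=r.state();pose(st);print(inp(st['tcp_pos']))
E
```

```text
t 47.75 tcp [ 0.5272 -0.053   0.1021] x [-0.011  0.008 -1.   ] zjaw [-0.01  -1.    -0.008] jawyaw -90.59 op 0.0366 F [-1.01  0.17  1.6 ] M [-0.069  0.468  0.04 ] q [-0.25  0.5   1.68  0.01  0.98  1.33]
[-0.0011 -0.0009  0.1021]
```

Emit:
{"api": "carry_out", "payload": {"deltas": [0,0,-7,0,0,-0.0003,0.02,0,0,-8,0,0,-0.0003,0.02,0,0,-8,0,0,-0.0003,0.02,0,0,-8,0,0,-0.0003,0.02,0,0,-8,0,0,-0.0003,0.02,0,0,-8,0,0,-0.0003,0.02,0,0,-8,0,0,-0.0003,0.02,0,0,-8,0,0,-0.0003,0.02,0,0,-8,0,0,-0.0003,0.02,0,0,-8,0,0,-0.0003,0.02]}}

```text
t: 48.75
tcp_pos: [0.5277, -0.0521, 0.0994]
orientation: [-2.254, 1.557, 1.014]
ft_force: [-0.2, 0.2, -0.1]
opening: 0.0364
```

```bash
python3 - <<'E'
from h import *
st,p,d,K,T=look('w34');pose(st);print(inp(st['tcp_pos']))
E
```

```text
t 48.75 tcp [ 0.5277 -0.0521  0.0994] x [ 0.007  0.012 -1.   ] zjaw [-0.992 -0.126 -0.009] jawyaw -172.75 op 0.0364 F [-0.21  0.17 -0.13] M [ 0.091  0.346 -0.014] q [-0.25  0.5   1.7   0.02  0.95  2.75]
[-0.0009  0.0001  0.0994]
```

View pics/w34.png

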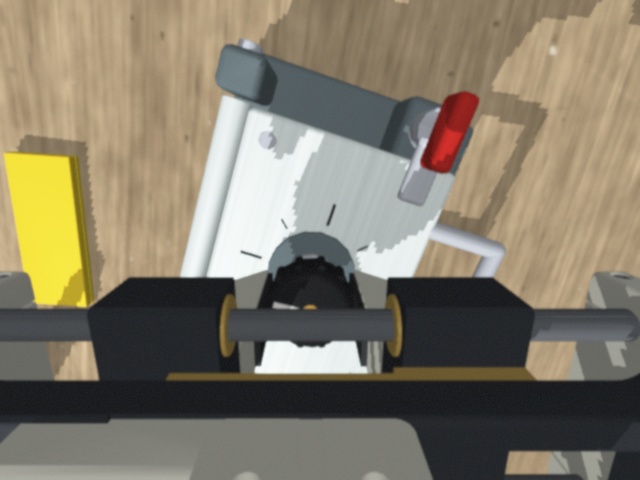

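Emit:
{"api": "carry_out", "payload": {"deltas": [0,0,0,0,0,0,0.05,0,0,0,0,0,0,0.06,0,0,0,0,0,0.01,0.06,0,0,0,0,0,0.02,0.06,0,0,8.4,0,0,0.01,0.06,0,0,8.4,0,0,0,0.06,0,0,8.4,0,0,0,0.06,0,0,8.4,0,0,0,0.06,0,0,8.4,0,0,0,0.06,0,0,8.4,0,0,0,0.06]}}

```text
t: 49.8
tcp_pos: [0.5311, -0.053, 0.1483]
orientation: [-3.003, 1.555, 1.172]
ft_force: [-0.6, 0.8, -0.5]
opening: 0.0596
```

Emit:
{"api": "carry_out", "payload": {"deltas": [0,0,8.4,0,0,0,0.06,0,0,8.4,0,0,0,0.06,0,0,8.4,0,0,0,0.06,0,0,8.4,0,0,0,0.06,0,0,8.4,0,0,0,0.06,0,0,8.4,0,0,0,0.06,0,0,8.4,0,0,0,0.06,0,0,8.4,0,0,0,0.06,0,0,8.4,0,0,0,0.06,0,0,8.4,0,0,0,0.06]}}

```text
t: 50.8
tcp_pos: [0.5347, -0.0542, 0.1583]
orientation: [2.41, 1.558, 1.802]
ft_force: [-0.2, -0.6, -0.1]
opening: 0.0602
```

Emit:
{"api": "carry_out", "payload": {"deltas": [0,0,8.4,0,0,0,0.06,0,0,8.4,0,0,0,0.06,0,0,8.4,0,0,0,0.06,0,0,8.4,0,0,0,0.06,0,0,8.4,0,0,0,0.06,0,0,8.4,0,0,0,0.06,0,0,8.4,0,0,0,0.06,0,0,8.4,0,0,0,0.06,0,0,8.4,0,0,0,0.06,0,0,8.4,0,0,0,0.06]}}

```text
t: 51.8
tcp_pos: [0.538, -0.0552, 0.1683]
orientation: [1.233, 1.567, 2.125]
ft_force: [-1.2, -0.3, 0.4]
opening: 0.0598
```

```bash
python3 - <<'E'
from h import *
st,p,d,K,T=look('w35');pose(st);print(inp(st['tcp_pos']))
E
```

```text
t 51.8 tcp [ 0.538  -0.0552  0.1683] x [-0.002  0.003 -1.   ] zjaw [0.628 0.778 0.001] jawyaw 51.12 op 0.0598 F [-1.19 -0.33  0.37] M [-0.03  -0.038 -0.005] q [-0.25  0.43  1.58  0.    1.13 -1.14]
[ 0.0099 -0.0011  0.1683]
```

View pics/w35.png

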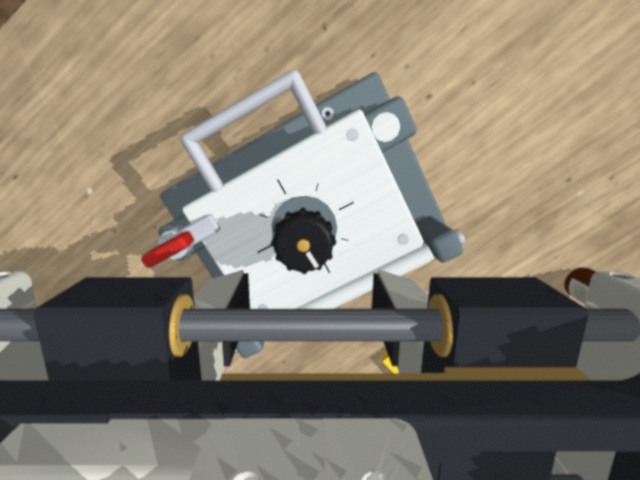

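```bash
python3 - <<'E'
from h import *
im=cv2.imread('pics/w35.png')
cv2.imwrite('pics/c35.png',cv2.resize(im[195:285,255:350],None,fx=6,fy=6,interpolation=cv2.INTER_CUBIC))
f=np.load('pics/w35_T.npz');K,T=f['K'],f['T'];D=np.load('pics/w35.npy');P=cloud(K,T,D)
a=inp(pix_plane(K,T,245,304,.115));b=inp(pix_plane(K,T,264,313,.115));print(a,b,np.degrees(np.arctan2(*(b-a)[[1,0]])))
for i,j in [(245,304),(230,295),(250,285),(232,318)]: print(inp(np.median(P[i-2:i+3,j-2:j+3].reshape(-1,3),0)))
E
```

```text
[-0.0005 -0.      0.115 ] [ 0.0128 -0.001   0.115 ] -4.299862820192069
[-5.00e-04  1.00e-04  1.15e-01]
[-0.0113 -0.0003  0.1147]
[-0.0033 -0.0117  0.1147]
[-0.0038  0.0113  0.1148]
```

View pics/c35.png

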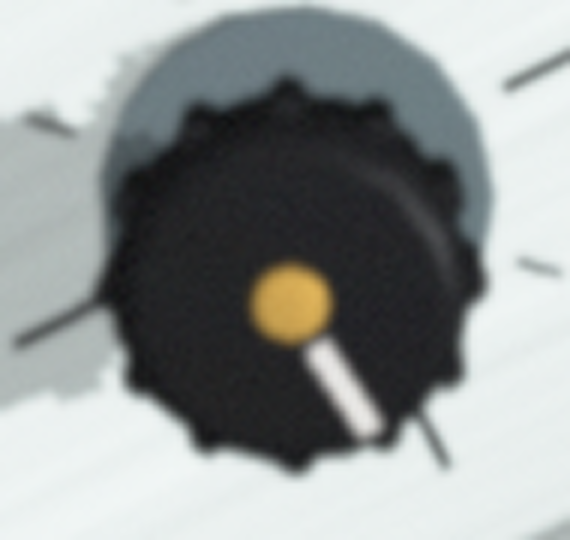

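Emit:
{"api": "carry_out", "payload": {"deltas": [0,0,8.4,-0.004,0.001,-0.01,0.06,0,0,8.4,-0.004,0.001,-0.01,0.06,0,0,0,-0.0025,0.0005,-0.01,0.06,0,0,0,0,0,-0.012,0.06,0,0,0,0,0,-0.01,0.06,0,0,0,0,0,-0.005,0.06,0,0,0,0,0,0,0.06,0,0,0,0,0,0,0.06,0,0,0,0,0,0,0.06,0,0,0,0,0,0,0.06]}}

```text
t: 52.85
tcp_pos: [0.5297, -0.0533, 0.1119]
orientation: [-0.879, 1.566, 0.293]
ft_force: [-0.1, -0.1, -0.4]
opening: 0.0595
```

```bash
python3 - <<'E'
from h import *
st=r.state();pose(st);print(inp(st['tcp_pos']))
E
```

```text
t 52.85 tcp [ 0.5297 -0.0533  0.1119] x [ 0.004  0.001 -1.   ] zjaw [0.388 0.922 0.003] jawyaw 67.2 op 0.0595 F [-0.11 -0.09 -0.45] M [0.006 0.022 0.028] q [-0.25  0.48  1.67  0.    0.98 -1.42]
[ 0.0014 -0.0008  0.1119]
```

Emit:
{"api": "carry_out", "payload": {"deltas": [0,0,0,-0.0015,0.0005,-0.006,0.06,0,0,0,0,0,-0.004,0.06,0,0,0,0,0,-0.0005,0.06,0,0,0,0,0,0,0.05,0,0,0,0,0,0,0.02,0,0,0,0,0,0,0.02,0,0,0,0,0,0,0.02,0,0,0,0,0,0,0.02,0,0,0,0,0,0,0.02,0,0,0,0,0,0,0.02], "squeeze": 25}}

```text
t: 53.85
tcp_pos: [0.5283, -0.0529, 0.1011]
orientation: [-1.006, 1.565, 0.167]
ft_force: [-0.8, 0.1, -0.6]
opening: 0.0368
```

Emit:
{"api": "carry_out", "payload": {"deltas": [0,0,-7,0,0,-0.0003,0.02,0,0,-8,0,0,-0.0003,0.02,0,0,-8,0,0,-0.0003,0.02,0,0,-8,0,0,-0.0003,0.02,0,0,-8,0,0,-0.0003,0.02,0,0,-8,0,0,-0.0003,0.02,0,0,-8,0,0,-0.0003,0.02,0,0,-8,0,0,-0.0003,0.02,0,0,-8,0,0,-0.0003,0.02,0,0,-8,0,0,-0.0003,0.02]}}

```text
t: 54.85
tcp_pos: [0.5279, -0.0532, 0.0984]
orientation: [-1.233, 1.565, -1.493]
ft_force: [-0.5, -0.2, -0.5]
opening: 0.0368
```

```bash
python3 - <<'E'
from h import *
st=r.state();pose(st);print(inp(st['tcp_pos']))
E
```

```text
t 54.85 tcp [ 0.5279 -0.0532  0.0984] x [ 0.    -0.006 -1.   ] zjaw [ 0.966 -0.257  0.002] jawyaw -14.87 op 0.0368 F [-0.47 -0.24 -0.5 ] M [-0.154  0.098  0.085] q [-0.24  0.5   1.69 -0.01  0.95  0.02]
[-0.0004 -0.001   0.0984]
```

Emit:
{"api": "carry_out", "payload": {"deltas": [0,0,-7,0,0,-0.0003,0.02,0,0,-7,0,0,-0.0003,0.02,0,0,-7,0,0,-0.0003,0.02,0,0,-7,0,0,-0.0003,0.02,0,0,-7,0,0,-0.0003,0.02,0,0,-7,0,0,-0.0003,0.02,0,0,-7,0,0,-0.0003,0.02,0,0,-7,0,0,-0.0003,0.02,0,0,-6,0,0,-0.0003,0.02,0,0,0,0,0,0,0.02]}}

```text
t: 55.85
tcp_pos: [0.5275, -0.053, 0.0962]
orientation: [-1.305, 1.565, -2.694]
ft_force: [-0.3, -1.7, -1.2]
opening: 0.0366
```

```bash
python3 - <<'E'
from h import *
st,p,d,K,T=look('w36');pose(st);print(inp(st['tcp_pos']))
cv2.imwrite('pics/c36.png',cv2.resize(p[240:345,240:380,::-1],None,fx=5.5,fy=5.5,interpolation=cv2.INTER_CUBIC))
E
```

```text
t 55.85 tcp [ 0.5275 -0.053   0.0962] x [-0.005 -0.003 -1.   ] zjaw [ 0.181 -0.984  0.002] jawyaw -79.59 op 0.0366 F [-0.32 -1.66 -1.22] M [-0.123  0.148 -0.05 ] q [-0.24  0.51  1.69 -0.    0.95  1.15]
[-0.0009 -0.0008  0.0962]
```

View pics/c36.png

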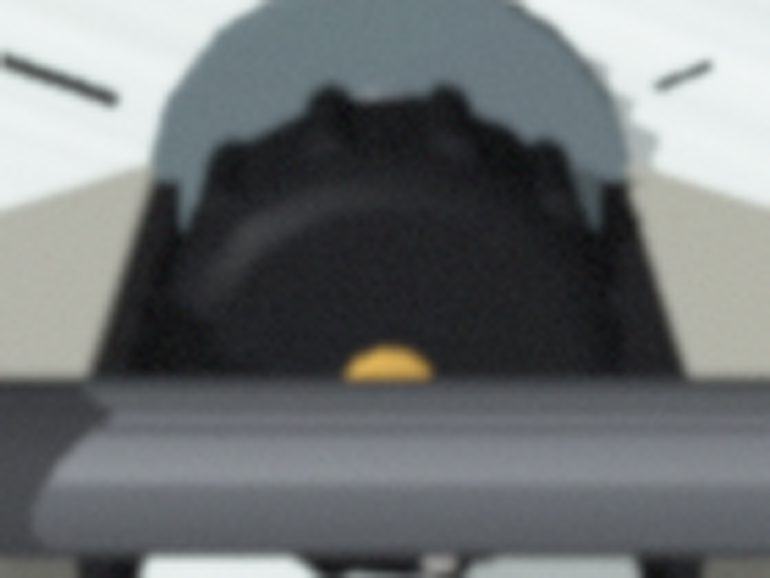

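Emit:
{"api": "carry_out", "payload": {"deltas": [0,0,-6,0,0,-0.0003,0.02,0,0,-6,0,0,-0.0003,0.02,0,0,-6,0,0,-0.0003,0.02,0,0,-6,0,0,-0.0003,0.02,0,0,-6,0,0,-0.0003,0.02,0,0,-6,0,0,-0.0003,0.02,0,0,-6,0,0,-0.0003,0.02,0,0,-6,0,0,-0.0003,0.02,0,0,-6,0,0,-0.0003,0.02,0,0,0,0,0,0,0.02]}}

```text
t: 56.9
tcp_pos: [0.5275, -0.0526, 0.0945]
orientation: [-1.301, 1.565, 2.65]
ft_force: [-1.1, 0.3, -0.4]
opening: 0.0366
```

```bash
python3 - <<'E'
from h import *
st,p,d,K,T=look('w37');pose(st);print(inp(st['tcp_pos']))
cv2.imwrite('pics/c37.png',cv2.resize(p[240:345,240:380,::-1],None,fx=5.5,fy=5.5,interpolation=cv2.INTER_CUBIC))
E
```

```text
t 56.9 tcp [ 0.5275 -0.0526  0.0945] x [-0.005  0.003 -1.   ] zjaw [-0.691 -0.723  0.001] jawyaw -133.67 op 0.0366 F [-1.11  0.34 -0.37] M [-0.054  0.238 -0.001] q [-0.24  0.51  1.69  0.    0.95  2.09]
[-0.0009 -0.0004  0.0945]
```

View pics/c37.png

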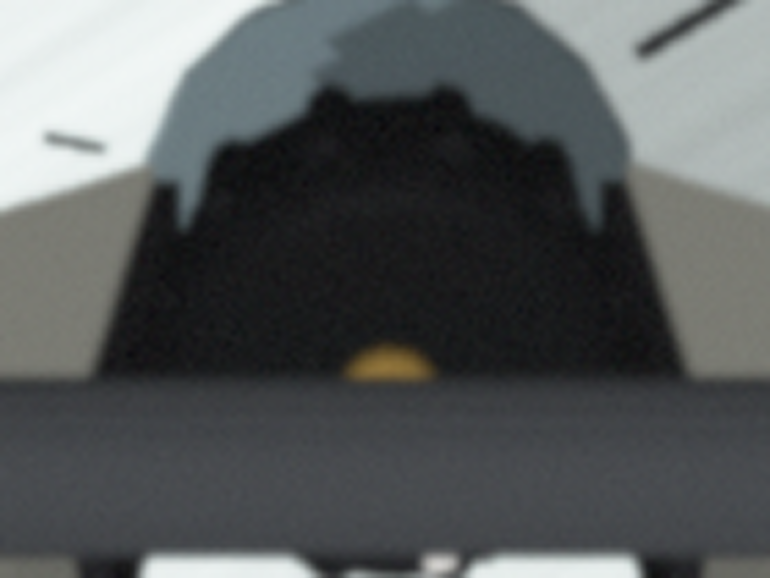

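Emit:
{"api": "carry_out", "payload": {"deltas": [0,0,0,0,0,0,0.05,0,0,0,0,0,0,0.06,0,0,0,0,0,0,0.06,0,0,0,0,0,0.015,0.06,0,0,0,0,0,0.02,0.06,0,0,0,0,0,0.015,0.06,0,0,0,0,0,0.005,0.06,0,0,0,0,0,0,0.06,0,0,0,0,0,0,0.06,0,0,0,0,0,0,0.06]}}

```text
t: 57.95
tcp_pos: [0.5266, -0.0523, 0.1495]
orientation: [-1.244, 1.563, 2.722]
ft_force: [-0.5, 0.4, -0.3]
opening: 0.0603
```

```bash
python3 - <<'E'
from h import *
st,p,d,K,T=look('w38');pose(st);print(inp(st['tcp_pos']))
sr,sc=w2px(K,T,[*(C+XP*-.0007),.111]);print(sr,sc)
r0,c0=int(sr)-60,int(sc)-70
cv2.imwrite('pics/c38.png',cv2.resize(p[r0:r0+105,c0:c0+140,::-1],None,fx=5.5,fy=5.5,interpolation=cv2.INTER_CUBIC));print(r0,c0)
P=cloud(K,T,d)
i,j=round(sr),round(sc)
Q=P[i-25:i+26,j-30:j+31].reshape(-1,3);X=np.array([inp(q) for q in Q]);rr=np.hypot(X[:,0]+.0007,X[:,1])
for lo,hi in [(0,.0025),(0,.0035),(.006,.010),(.010,.015)]:
    m=(rr>=lo)&(rr<hi)&(X[:,2]>.09);print(lo,hi,m.sum(),np.median(X[m,2]).round(5),X[m,2].std().round(5))
E
```

```text
t 57.95 tcp [ 0.5266 -0.0523  0.1495] x [-0.007  0.003 -1.   ] zjaw [-0.678 -0.735  0.003] jawyaw -132.72 op 0.0603 F [-0.47  0.37 -0.31] M [ 0.003  0.174 -0.007] q [-0.24  0.44  1.63  0.    1.08  2.07]
[-0.0019 -0.0003  0.1495]
266.6172857879271 308.31779398738274
206 238
0 0.0025 55 0.11 0.00053
0 0.0035 102 0.1099 0.00064
0.006 0.01 554 0.1081 0.00063
0.01 0.015 1063 0.1081 0.00062
```

View pics/c38.png

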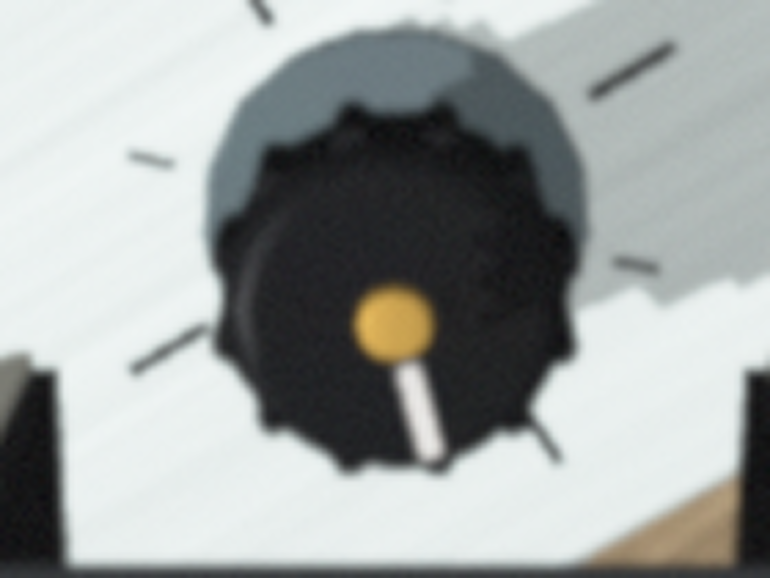

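```bash
python3 - <<'E'
from h import *
f=np.load('pics/w38_T.npz');K,T=f['K'],f['T']
g=lambda x,y: inp(pix_plane(K,T,206+y/5.5,238+x/5.5,.1085))
b,a=g(430,458),g(405,365);print(a,b,np.degrees(np.arctan2(*(b-a)[[1,0]])),np.degrees(np.arctan2(b[1],b[0]+.0007)))
f=np.load('pics/w35_T.npz');K,T=f['K'],f['T']
g=lambda x,y: inp(pix_plane(K,T,195+y/6,255+x/6,.115))
b,a=g(370,432),g(318,345);print(a,b,np.degrees(np.arctan2(*(b-a)[[1,0]])))
E
```

```text
[-0.0056  0.0008  0.1085] [-0.0161  0.0042  0.1085] 162.05755291084134 164.74488129694222
[ 4.80e-03 -1.00e-04  1.15e-01] [1.56e-02 1.00e-04 1.15e-01] 1.0609116902642277
```

Emit:
{"api": "carry_out", "payload": {"deltas": [0,0,0,0.0015,0,-0.012,0.06,0,0,0,0,0,-0.014,0.06,0,0,0,0,0,-0.014,0.06,0,0,0,0,0,-0.01,0.06,0,0,0,0,0,-0.003,0.06,0,0,0,0,0,0,0.05,0,0,0,0,0,0,0.02,0,0,0,0,0,0,0.02,0,0,0,0,0,0,0.02,0,0,0,0,0,0,0.02]}}

```text
t: 59.0
tcp_pos: [0.5269, -0.052, 0.0897]
orientation: [-1.18, 1.558, 2.787]
ft_force: [-0.0, -0.4, -4.1]
opening: 0.0368
```

```bash
python3 - <<'E'
from h import *
st=r.state();pose(st);print(inp(st['tcp_pos']))
E
```

```text
t 59.0 tcp [ 0.5269 -0.052   0.0897] x [-0.012  0.004 -1.   ] zjaw [-0.678 -0.735  0.005] jawyaw -132.71 op 0.0368 F [-0.03 -0.43 -4.07] M [0.024 0.082 0.04 ] q [-0.24  0.52  1.69  0.    0.95  2.07]
[-0.0016  0.      0.0897]
```

Emit:
{"api": "carry_out", "payload": {"deltas": [0,0,-6,0,0,0,0.02,0,0,-7,0,0,0,0.02,0,0,-7,0,0,0,0.02,0,0,-7,0,0,0,0.02,0,0,-7,0,0,0,0.02,0,0,-6,0,0,0,0.02,0,0,-4,0,0,0,0.02,0,0,-2,0,0,0,0.02,0,0,0,0,0,0,0.02,0,0,0,0,0,0,0.02]}}

```text
t: 60.0
tcp_pos: [0.5279, -0.0515, 0.0882]
orientation: [-1.337, 1.559, 1.795]
ft_force: [1.3, 0.1, -2.5]
opening: 0.0368
```

```bash
python3 - <<'E'
from h import *
st=r.state();pose(st);print(inp(st['tcp_pos']))
E
```

```text
t 60.0 tcp [ 0.5279 -0.0515  0.0882] x [-0.003  0.012 -1.   ] zjaw [-1.     0.009  0.003] jawyaw 179.48 op 0.0368 F [ 1.3   0.14 -2.54] M [ 0.041  0.04  -0.068] q [-0.25  0.52  1.7   0.01  0.93  2.89]
[-0.0008  0.0007  0.0882]
```

Emit:
{"api": "carry_out", "payload": {"deltas": [0,0,0,0,0,0,0.05,0,0,0,0,0,0,0.06,0,0,0,0,0,0,0.06,0,0,0,0,0,0.015,0.06,0,0,0,0,0,0.02,0.06,0,0,0,0,0,0.02,0.06,0,0,0,0,0,0.005,0.06,0,0,0,0,0,0,0.06,0,0,0,0,0,0,0.06,0,0,0,0,0,0,0.06]}}

```text
t: 61.0
tcp_pos: [0.5275, -0.0514, 0.1499]
orientation: [-1.349, 1.559, 1.787]
ft_force: [0.1, 0.4, 0.0]
opening: 0.06
```

```bash
python3 - <<'E'
from h import *
st,p,d,K,T=look('w39');pose(st);print(inp(st['tcp_pos']))
sr,sc=w2px(K,T,[*(C+XP*-.0007),.111])
r0,c0=int(sr)-60,int(sc)-70
cv2.imwrite('pics/c39.png',cv2.resize(p[r0:r0+105,c0:c0+140,::-1],None,fx=5.5,fy=5.5,interpolation=cv2.INTER_CUBIC));print(r0,c0)
P=cloud(K,T,d)
i,j=round(sr),round(sc)
Q=P[i-25:i+26,j-30:j+31].reshape(-1,3);X=np.array([inp(q) for q in Q]);rr=np.hypot(X[:,0]+.0007,X[:,1])
for lo,hi in [(0,.0025),(0,.0035),(.006,.010),(.010,.015)]:
    m=(rr>=lo)&(rr<hi)&(X[:,2]>.09);print(lo,hi,m.sum(),np.median(X[m,2]).round(5),X[m,2].std().round(5))
E
```

```text
t 61.0 tcp [ 0.5275 -0.0514  0.1499] x [-0.003  0.012 -1.   ] zjaw [-1.     0.006  0.003] jawyaw 179.65 op 0.06 F [0.05 0.44 0.  ] M [0.075 0.171 0.059] q [-0.25  0.44  1.63  0.01  1.08  2.89]
[-0.0012  0.0007  0.1499]
206 239
0 0.0025 54 0.11015 0.00055
0 0.0035 98 0.11 0.0006
0.006 0.01 555 0.1065 0.00062
0.01 0.015 1032 0.1065 0.0006
```

View pics/c39.png

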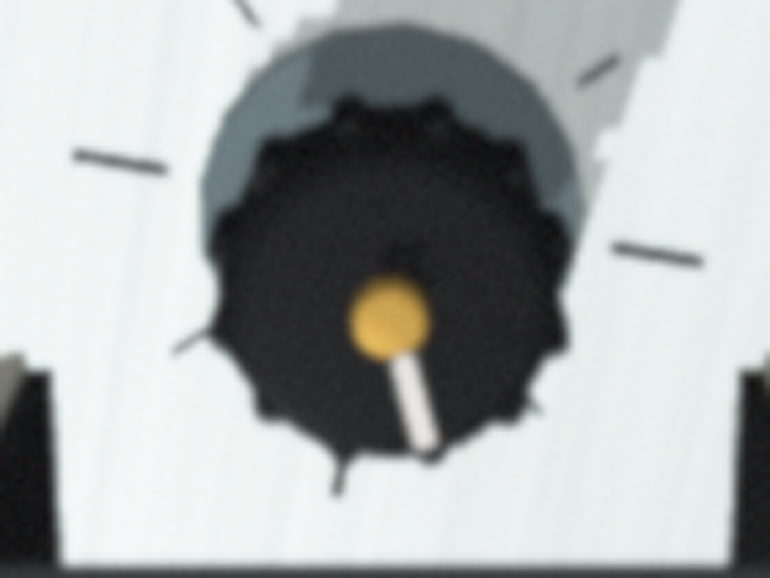

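View pics/w39.png

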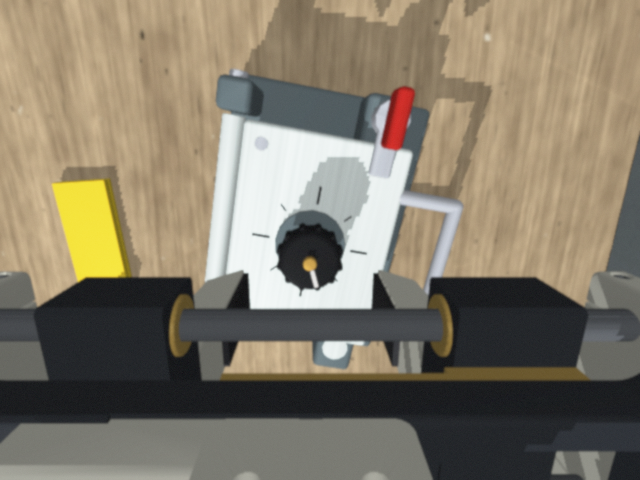

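```bash
python3 - <<'E'
from h import *
f=np.load('pics/w39_T.npz');P=cloud(f['K'],f['T'],np.load('pics/w39.npy'))
for i,j in [(140,260),(270,230),(175,330),(200,385),(275,350),(225,440),(120,398)]: print((i,j),inp(np.median(P[i-2:i+3,j-2:j+3].reshape(-1,3),0)))
p,d=r.snapshot('scene');cv2.imwrite('pics/c40.png',cv2.resize(p[150:290,220:440,::-1],None,fx=3.6,fy=3.6,interpolation=cv2.INTER_CUBIC))
E
```

```text
(140, 260) [ 0.0418 -0.0627  0.0713]
(270, 230) [0.0509 0.0281 0.0695]
(175, 330) [-0.0056 -0.0488  0.0696]
(200, 385) [-0.0446 -0.0392  0.0699]
(275, 350) [-0.0329  0.0172  0.0698]
(225, 440) [-0.1137 -0.0167  0.    ]
(120, 398) [-0.0346 -0.0876  0.0968]
```

View pics/c40.png

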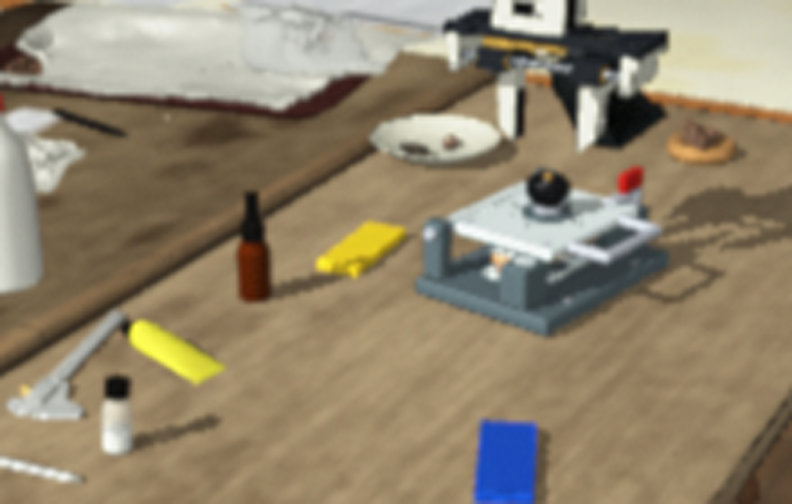

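```bash
python3 - <<'E'
from h import *
print(r.finish_job()); print(r.state()['t'])
E
```

```text
the job is handed in; nothing more can be done
None
the job is handed in; nothing more can be done
```

The press is loaded, shut, latched and clamped, and I handed the job in at about 61 s; no verdict was reported.

- **Slides:** only the buff and grey slides were there. Buff lies in nest_0 (+y) and grey in nest_2 (-y), both glass down between the ribs.
- **Board:** it was the thin one. I let it go tilted on the chips because the open lid left no room for the gripper held level. It landed about 6 mm forward, so I pushed it back. The last camera check put it flat and within about 1 mm of the bed's middle in x and y.
- **Lid:** pulled forward over its upright point, and it sank shut by itself. Measured heights showed it level, also after clamping.
- **Latch:** swung until it hit its stop, and it stands over the lid.
- **Knob:** turned about 405° clockwise from where it started. The spindle stands about 3.5 mm out of the knob. Taking off the 0.5 mm it stands proud at rest gives a pad push of about 3.0 mm, against the 3 mm asked for. Partway through the tightening, the depth reading gave about 1.4 mm and the pointer line about 1.5 mm, so the two agreed.

The bottle, tube and vial look upright or lying as before; I judged that by eye and did not measure them. The slides and board could not be checked again once the lid was down. No check failed.

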